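Stack the sorting cups on the sloped stand

TASK

Clear the two empty aluminium sorting cups onto the little sloped cup stand: set one flat on the sloping wooden deck, centred and up against its two steel stop pins, and let go of it; then nest the other cup squarely down into it until its shoulder sits all round on the first one's rim, and leave the stack resting there by itself. Lower each cup gently into place at the slope's angle, in front of the leaning wire back rest, do not let it drop, and leave the jar, the tin, the red figure and the file where they are.

Things in the scene. Friction and masses are not known exactly. Their poses are not given: they have to be found in the camera images.
- cup_a: one of two identical open aluminium cups, about 220 g with a thick heavy foot, round, 70 mm tall, upright on the bench. Stepped: foot 52 mm across, 56 mm at 27 mm up; there a flat shoulder steps out to a straight collar 66 mm across (61 inside) up to the rim. Origin: centre of the underside; z: its axis, foot to mouth
- cup_b: the other cup, same as cup_a in all sizes and axes. Nested either way, the upper cup's foot enters the lower's collar with about 2.5 mm play all round until its shoulder rests on the rim: its underside is then 43 mm above the lower's underside along the axis, and 43 mm of its collar stands clear
- deck: plywood deck on the stand, 36 mm wide, sloping 25 degrees down to its front, which roughly faces the robot; it reaches 70 mm up and 30 mm down the slope from the origin. Origin: on its surface, 100 mm above the bench, where the centre of a cup's underside belongs when against both pins (to 1 mm); x: up the slope; y: level, across; z: square to the surface, leaning towards the front
- stand: fixed cup stand: foot plate 130 by 100 by 12 mm, 30 mm post, the deck. Two stop pins, 8 mm thick, 22 mm tall, square to the deck at deck x -23, y +-23 mm (62 mm wide crosspiece). Behind the cups a back rest, a 60 mm wide hoop of 8 mm rod square to the deck at deck x 63 mm, 190 mm tall, leans over the cups' place: a vertical gripper hits it. Origin: under the foot; x: away from front; z: up
- jar: closed glass jar with a dark metal lid, 58 mm across, 82 mm tall, loose; leave alone. Origin: centre of the underside
- tin: closed coppery tin can, 68 mm across, 60 mm tall, loose; leave alone. Origin: centre of the underside
- figure: small turned red figure, 40 mm across, 70 mm tall, standing loose beyond the stand; leave alone. Origin: centre of the underside
- file: small flat hand file with a wooden handle lying across the bench between the robot and the stand, 195 mm long, 22 mm wide, 20 mm high, loose; leave alone. Origin: underside where handle meets blade; x: along the blade

How it is judged:
By the outcome, as a careful person would: the job done as asked, in the order asked, and still so for the second after the job is handed in, with the robot touching nothing.
It also fails if it takes over 72 s, if anything falls off the work surface, if the arm or the gripper's body presses on something with over 40 N, if the wrist force passes 120 N, or if a joint passes its speed limit or range.

ROBOT

A 6-joint arm with a two-finger parallel gripper is mounted at the origin on the work surface. World frame = base frame: x ahead of the robot, y to its left, z up, the work surface at z = 0. Lengths are in m, angles in rad, forces in N, time in s.
With the tool pointing down it reaches from about 0.375 to 0.9 m from the base axis. Payload 3.1 kg.
Tool frame: the origin (TCP) lies between the finger pads; the fingertips stand 19 mm ahead of it and the grasp point (between the pads) is the TCP; z points along the fingers, y is the line along which they close (so a half turn about z gives the same grasp; the last joint's range is limited). The gripper opens to 87 mm and grips with 3 to 60 N. Pads are 19 mm wide; open, the fingers measure 117 mm over their backs; the gripper's body (75 mm by 190 mm) begins 51 mm behind the grasp point.
Start: joints at [-1.357, 0.527, 1.433, -0, 1.181, -0.178], TCP at [0.239, -0.578, 0.242] pointing down, gripper open.
Joint ranges: [-3.08, 3.08], [-0.75, 2.2], [0.22, 2.44], [-1.43, 4.57], [0, 2.65], [-2.85, 2.85]. Speed limits (rad/s): [2.79, 2.79, 3.14, 3.14, 3.14, 3.14].

INTERFACE

Orientations are given as a unit quaternion [x, y, z, w].
In Python, from rig import telemetry, viewer, hand_in gives the robot as it stands. The module is installed in compiled form; this text tells all that it offers.
- The arm moves only by the shell command python3 -m creep 'ROWS' [FORCE]. ROWS is JSON, a list of rows, each an object with "translation": the shift along the tool's x, y, z in mm, a list of three; "roll": the turn about the tool's z in degrees; "gripper": the finger opening in mm, from 0 to 87. In form: [{"translation": [tx, ty, tz], "roll": roll, "gripper": gripper}, ...]. A call has 1 to 5 rows; each row is the pose to reach, as a shift and turn from the pose commanded when the call began, along the tool's axes at that moment; what a row does not reach only later rows make up. A row lasts 1/12 s, in which the tool goes at most 41.7 mm and 7.16 degrees, less where a joint would pass 70% of its speed; a pose out of reach is approached as far as the arm can. A call with a gripper value outside its range is refused whole. The fingers move at their own pace and stop on an object; FORCE is the grip in N (left out, the last holds). Time passes only in rows, so rows that repeat a pose let the fingers close. It gives the time, the measured TCP pose, the force, the opening and the grip force at its end, in the units of the state.
- telemetry.get_obs(): the state, without advancing time (a new reading comes with each control period).
- viewer.camera(name): name is "scene" or "side" or "wrist"; returns the picture (384x512x3 uint8, blue, green, red); there is no depth.
- viewer.camera_info(name): a dict with "intrinsics" (3x3 intrinsics, pixels), "rvec" (rotation vector, rad) and "tvec" (3), from world to camera coordinates, as OpenCV has them; the wrist camera has in their place "hand_eye" (4x4, takes a point from camera to tool coordinates, whose origin is the TCP and whose axes are the flange's). Camera axes: x right, y down, z forward; pixel columns grow to the right and rows downward; lengths in m; the calibration is good to about 2 mm. A picture is of the moment at which its call begins: read the wrist's pose just before it. camera_info takes no time and is no camera call.
- hand_in(): hands the job in; it is judged then, once.
Trained networks look in the newest picture that a camera, given by its name, has taken for a name from the list of things; names that differ only in an ending like _2 or _b are one class to them, and where a whole thing is asked for, a point or a joint stands for the part that bears it (a point fixed in the world has none). Each returns a list of dicts, best first, with "p" (0 to 1); they miss things now and then, are a little off and sometimes report something else, mostly with a low value. They report only what shows in the picture. A call takes as long as a camera call.
- viewer.recognise(camera, thing): "bbox" ([left, top, width, height] in pixels, round what is visible of it).
The state is a dict: "time": time; "q": joint angles; "joint_velocities": joint speeds; "joint_torque": joint torques, N m; "position": TCP position; "tool_rot": TCP orientation; "ft_force": force on the tool from outside, world axes, zero at the start; "moment": the same for the moment, N m; "grip_width": finger opening in m; "grip_force": force on a finger pad.
Only numpy, scipy, OpenCV 4.12 (cv2) and the standard library are available. Lean on these libraries where they do the work, as an engineer would, in place of code of your own. Each camera call takes 0.05 s, during which the arm holds its last target. There are 200 camera calls.

## Working session

There is one attempt and no reset: what is moved stays moved. The work goes in short steps, Python scripts to look and compute and a shell command to move; the robot and the scene stay as the last step left them, time stands still between calls to the robot, and variables do not carry over. Pictures are saved under pics/ and viewed, at most 10 in all, crops included, and the job is handed in when it is done.

```bash
mkdir -p pics; ls
cat > h.py <<'E'
import numpy as np, cv2
from scipy.spatial.transform import Rotation as R
from rig import telemetry, viewer
def cam(n):
    i=viewer.camera_info(n);K=np.array(i["intrinsics"],float)
    if n=="wrist":
        o=telemetry.get_obs();T=np.eye(4);T[:3,:3]=R.from_quat(o["tool_rot"]).as_matrix();T[:3,3]=o["position"]
        W=np.linalg.inv(T@np.array(i["hand_eye"]));return K,W[:3,:3],W[:3,3]
    return K,R.from_rotvec(np.ravel(i["rvec"])).as_matrix(),np.ravel(i["tvec"]).astype(float)
def ray(c,u,v):
    K,r,t=c;d=r.T@np.linalg.inv(K)@[u,v,1];return -r.T@t,d/np.linalg.norm(d)
def onz(c,u,v,z):
    o,d=ray(c,u,v);return o+d*(z-o[2])/d[2]
def proj(c,P):
    K,r,t=c;p=(r@np.atleast_2d(P).T).T+t;q=(K@p.T).T;return q[:,:2]/q[:,2:]
E
python3 - <<'E'
from h import *
ims=[]
for n in ["scene","side","wrist"]:
    c=cam(n);im=viewer.camera(n);ims.append(im);cv2.imwrite(f"pics/{n}0.png",im)
    print(n,"campos",(-c[1].T@c[2]).round(3),"fwd",c[1][2].round(2), c[0][0,0])
    for t in ["cup_a","deck","stand","jar","tin","figure","file"]:
        print(t,[(round(x["p"],2),np.round(x["bbox"]).astype(int).tolist()) for x in viewer.recognise(n,t)][:3])
cv2.imwrite("pics/m.png",cv2.resize(np.hstack(ims[:2]),(800,300)))
print(telemetry.get_obs())
E
```

```text
pics
scene campos [1.017 0.388 0.613] fwd [-0.56 -0.49 -0.67] 379.6741680930766
cup_a [(0.71, [166, 149, 28, 40]), (0.55, [344, 198, 35, 47]), (0.36, [228, 99, 63, 117])]
deck [(0.88, [225, 97, 68, 119])]
stand [(0.65, [224, 101, 80, 159])]
jar [(0.82, [196, 112, 23, 36]), (0.45, [166, 148, 29, 38])]
tin [(0.68, [330, 273, 43, 49]), (0.59, [202, 253, 24, 30]), (0.43, [228, 100, 75, 158])]
figure [(0.58, [201, 254, 22, 29])]
file [(0.58, [261, 158, 50, 35]), (0.17, [203, 252, 23, 30])]
side campos [ 0.533 -0.782  0.523] fwd [ 0.08  0.89 -0.46] 370.136999568289
cup_a [(0.95, [247, 251, 34, 48]), (0.71, [191, 176, 25, 31])]
deck [(0.75, [242, 110, 43, 94])]
stand [(0.61, [225, 111, 57, 124])]
jar [(0.67, [163, 283, 35, 59])]
tin [(0.73, [248, 163, 20, 26]), (0.24, [248, 253, 36, 48])]
figure [(0.66, [303, 200, 16, 24]), (0.66, [144, 236, 82, 15])]
file [(0.76, [142, 237, 86, 11])]
wrist campos [ 0.318 -0.544  0.385] fwd [-0.28 -0.12 -0.95] 317.3883326016698
cup_a []
deck []
stand []
jar []
tin []
figure []
file []
{'time': 1.2, 'q': array([-1.35750451e+00,  5.27496845e-01,  1.43272621e+00,  1.19821407e-05,
        1.18139332e+00, -1.78513244e-01]), 'joint_velocities': array([-0.00016061,  0.00079822,  0.00059631, -0.00129027, -0.00098659,
        0.00151751]), 'joint_torque': array([ 5.53399659e-04, -4.40019679e+01, -1.76981986e+01,  6.34305761e-02,
        5.05622628e-02, -1.22354427e-05]), 'position': array([ 0.23867608, -0.57759527,  0.24154197]), 'tool_rot': array([ 9.80872833e-01,  1.94649649e-01,  5.33546374e-06, -1.19545162e-05]), 'ft_force': array([-0.20392606, -0.1507866 , -0.14571102]), 'moment': array([ 0.02730853, -0.03069583,  0.0365636 ]), 'grip_force': 0.0, 'grip_width': 0.08682986326208773}
```

View pics/scene0.png

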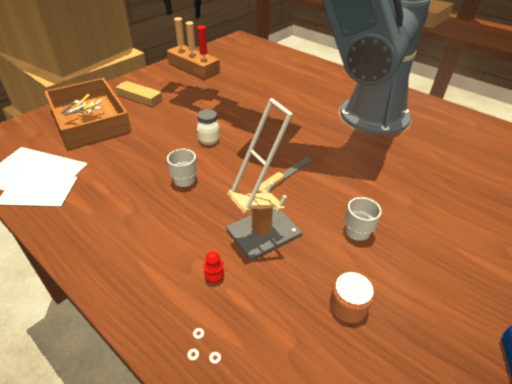

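View pics/side0.png

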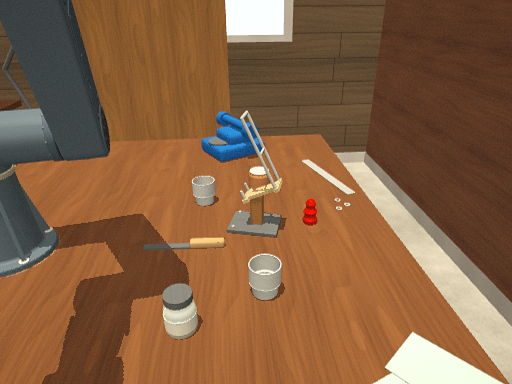

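The scene view shows cups at (182,168) and (361,218), the stand at about (262,200), the jar at (208,128), the tin at (352,297) and the figure at (213,267). The side view shows cups at (265,276) and (204,190), the stand at (255,200), and the file from (145,246) to (224,242).

```bash
cat >> h.py <<'E'
from scipy.optimize import least_squares
a=np.linspace(0,2*np.pi,40)
def ring(r,z): return np.c_[r*np.cos(a),r*np.sin(a),0*a+z]
CUP=np.vstack([ring(.026,0),ring(.028,.027),ring(.033,.027),ring(.033,.07)])
def fit(obs,M,x0):
    def f(x):
        e=[]
        for c,b in obs:
            p=proj(c,M+[x[0],x[1],0]);lo,hi=p.min(0),p.max(0)
            e+=list(np.r_[lo-b[:2],hi-(np.array(b[:2])+b[2:])])
        return np.array(e,float)
    s=least_squares(f,x0,loss="soft_l1");return s.x.round(4),f(s.x).round(1)
E
python3 - <<'E'
from h import *
s,d=cam("scene"),cam("side")
print("cupR",fit([(s,[166,149,28,40]),(d,[247,251,34,48])],CUP,[.5,0]))
print("cupL",fit([(s,[344,198,35,47]),(d,[191,176,25,31])],CUP,[.5,0]))
cyl=lambda r,h:np.vstack([ring(r,0),ring(r,h)])
print("jar",fit([(s,[196,112,23,36]),(d,[163,283,35,59])],cyl(.029,.082),[.5,0]))
print("tin",fit([(s,[330,273,43,49]),(d,[248,163,20,26])],cyl(.034,.06),[.5,0]))
print("fig",fit([(s,[201,254,22,29]),(d,[303,200,16,24])],cyl(.02,.07),[.5,0]))
for uv in [(145,246),(190,245),(224,242)]: print("file",onz(d,*uv,.012).round(3))
for uv in [(229,232),(270,210),(301,233),(257,255)]: print("plate scene",onz(s,*uv,.012).round(3))
A=cv2.imread("pics/scene0.png")[90:265,215:315];B=cv2.imread("pics/side0.png")[100:245,215:300]
A=cv2.resize(A,None,fx=3.4,fy=3.4,interpolation=2);B=cv2.resize(B,None,fx=4,fy=4,interpolation=2)
o=np.zeros((600,700,3),np.uint8);o[:A.shape[0],:A.shape[1]]=A;o[:B.shape[0],350:350+B.shape[1]]=B
cv2.imwrite("pics/z1.png",o)
E
```

```text
cupR (array([ 0.5945, -0.1984]), array([ 0.9,  0.3,  3. , -1.5,  1.1,  1.7,  0.7,  0.1]))
cupL (array([0.4588, 0.2023]), array([-0.8, -0.3,  1.2, -3.6,  1.3, -0.5,  0.2, -1.3]))
jar (array([ 0.4356, -0.2824]), array([-1.2, -3.5, -0.8, -2.3, -2.2, -1.1,  1. , -1.5]))
tin (array([0.6246, 0.2812]), array([-0.6, -2.6,  2.6,  1.7, -0.4,  2.9,  1.2,  3.1]))
fig (array([0.744 , 0.0571]), array([-1. , -8.4,  0.9,  3.3, -0.4, -4.8,  0.2,  1.5]))
file [ 0.325 -0.031  0.012]
file [ 0.431 -0.038  0.012]
file [ 0.512 -0.034  0.012]
plate scene [0.649 0.007 0.012]
plate scene [0.542 0.03  0.012]
plate scene [0.55  0.121 0.012]
plate scene [0.655 0.09  0.012]
```

View pics/z1.png

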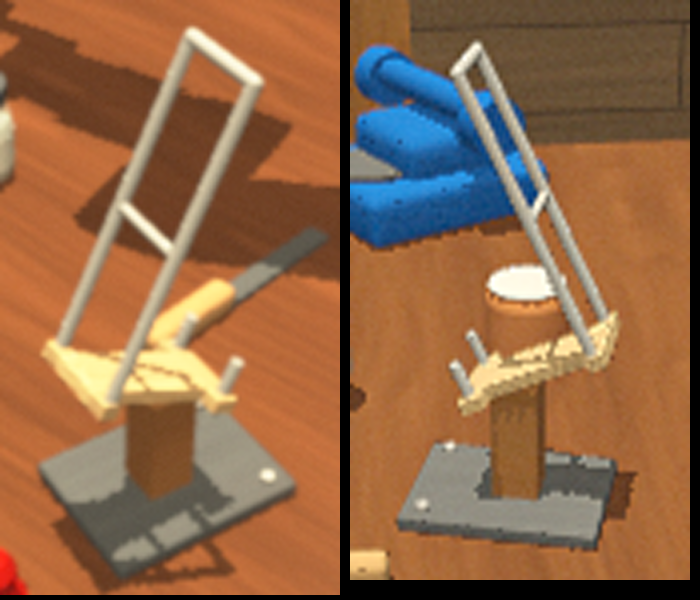

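The zoomed crops show the stand well: the hoop's top corners and leg bases, and both pin tips, are visible in both views. I'll fit the deck pose to those points.

```bash
cat >> h.py <<'E'
def deckT(x,y,psi,z=.1):
    t=np.radians(25);c,s=np.cos(psi),np.sin(psi);h=np.array([c,s,0])
    X=h*np.cos(t)+[0,0,np.sin(t)];Y=np.array([-s,c,0]);T=np.eye(4);T[:3,:3]=np.c_[X,Y,np.cross(X,Y)];T[:3,3]=[x,y,z];return T
E
python3 - <<'E'
from h import *
s,d=cam("scene"),cam("side")
P=np.array([[63,-26,186],[63,26,186],[-23,-23,22],[-23,23,22],[63,-26,2],[63,26,2]])/1e3
S=np.array([[192,35],[257,82],[187,320],[237,362],[65,342],[115,395]])/3.4+[215,90]
D=(np.array([[463,72],[477,47],[456,365],[473,335],[592,352],[605,318]])-[350,0])/4+[215,100]
def f(x):
    T=deckT(*x[:3]);W=P@T[:3,:3].T+T[:3,3]
    return np.r_[(proj(s,W)-S).ravel(),(proj(d,W)-D).ravel()]
r=least_squares(f,[.6,.05,.2],loss="soft_l1");print(r.x.round(4),np.degrees(r.x[2]));print(r.fun.round(1) if len(r.fun)==24 else 0)
E
```

```text
[ 0.5948  0.0559 -0.2696] -15.44979633850039
[-0.7  0.7 -1.   0.8  1.1 -1.   0.1 -0.  -1.   0.6 -0.8  1.5 -1.4  0.2
 -0.1  0.5 -0.7 -0.4 -1.  -0.7 -0.3 -0.7 -0.7 -1. ]
```

```bash
python3 -m creep '[{"translation":[190,-85,0],"roll":0,"gripper":87},{"translation":[190,-85,0],"roll":0,"gripper":87},{"translation":[190,-85,0],"roll":0,"gripper":87},{"translation":[190,-85,0],"roll":0,"gripper":87},{"translation":[190,-85,0],"roll":0,"gripper":87}]' 20
python3 -m creep '[{"translation":[190,-85,0],"roll":0,"gripper":87},{"translation":[190,-85,0],"roll":0,"gripper":87},{"translation":[190,-85,0],"roll":0,"gripper":87},{"translation":[190,-85,0],"roll":0,"gripper":87},{"translation":[190,-85,0],"roll":0,"gripper":87}]'
python3 -m creep '[{"translation":[94,-44,0],"roll":38,"gripper":87},{"translation":[94,-44,0],"roll":38,"gripper":87},{"translation":[94,-44,0],"roll":38,"gripper":87},{"translation":[94,-44,0],"roll":38,"gripper":87},{"translation":[94,-44,0],"roll":38,"gripper":87}]'
cat >> h.py <<'E'
def shift(tgt,hd=None):
    o=telemetry.get_obs();m=R.from_quat(o["tool_rot"]).as_matrix()
    return (m.T@(np.array(tgt)-o["position"])*1e3).round(1)
def st():
    o=telemetry.get_obs();m=R.from_quat(o["tool_rot"]).as_matrix()
    print("t",round(o["time"],2),"pos",o["position"].round(4),"z",m[:,2].round(3),"y",m[:,1].round(3),"yhead",np.degrees(np.arctan2(m[1,1],m[0,1])).round(2),"tilt",np.degrees(np.arccos(-m[2,2])).round(2),"zhead",np.degrees(np.arctan2(m[1,2],m[0,2])).round(1),"q",o["q"].round(3),"F",o["ft_force"].round(1),"w",round(o["grip_width"]*1e3,1),"gf",round(o["grip_force"],1))
E
python3 -c "
from h import *;st();print(shift([.89,-.131,.24]),shift([.99,-.16,.24]))"
```

```text
time: 1.62
position: [0.3828, -0.4251, 0.2417]
tool_rot: [0.981, 0.194, 0.0, 0.0]
ft_force: [0.7, 0.4, 0.3]
grip_width: 0.0869
grip_force: 0.0
time: 2.03
position: [0.5262, -0.2737, 0.2418]
tool_rot: [0.981, 0.195, 0.0, 0.0]
ft_force: [-0.5, -0.6, -0.5]
grip_width: 0.0869
grip_force: 0.0
time: 2.45
position: [0.5963, -0.1968, 0.2414]
tool_rot: [0.994, -0.11, 0.0, 0.0]
ft_force: [-0.8, -0.4, 0.2]
grip_width: 0.0871
grip_force: 0.0
t 2.45 pos [ 0.5963 -0.1968  0.2414] z [ 0. -0. -1.] y [-0.219 -0.976  0.   ] yhead -102.68 tilt 0.01 zhead -21.1 q [-0.496  0.532  1.425  0.     1.185  1.296] F [-0.8 -0.4  0.2] w 87.1 gf 0.0
[ 272.1 -128.6    1.5] [ 376.1 -122.3    1.5]
```

```bash
python3 -m creep '[{"translation":[188,-89,0],"roll":0,"gripper":87},{"translation":[188,-89,0],"roll":0,"gripper":87},{"translation":[188,-89,0],"roll":0,"gripper":87},{"translation":[188,-89,0],"roll":0,"gripper":87},{"translation":[188,-89,0],"roll":2.7,"gripper":87}]' >/dev/null
python3 -m creep '[{"translation":[84,-39,0],"roll":0,"gripper":87},{"translation":[84,-39,0],"roll":0,"gripper":87},{"translation":[84,-39,0],"roll":0,"gripper":87}]'>/dev/null
python3 -c "
from h import *;st()"
python3 -m creep '[{"translation":[40,0,0],"roll":0,"gripper":87},{"translation":[40,0,0],"roll":0,"gripper":87}]'
python3 -c "
from h import *;st()"
python3 -m creep '[{"translation":[40,0,0],"roll":0,"gripper":87},{"translation":[80,0,0],"roll":0,"gripper":87},{"translation":[80,0,0],"roll":0,"gripper":87}]'
python3 -c "
from h import *;st()"
```

```text
t 3.12 pos [ 0.8937 -0.1344  0.237 ] z [ 0.001  0.001 -1.   ] y [-0.26  -0.966 -0.002] yhead -105.06 tilt 0.12 zhead 43.7 q [-0.273  0.999  0.458  0.002  1.683  1.561] F [ 0.6  0.1 -1.6] w 87.2 gf 0.0
time: 3.28
position: [0.9273, -0.1467, 0.2338]
tool_rot: [0.991, -0.132, -0.003, -0.001]
ft_force: [34.6, -7.1, 28.7]
grip_width: 0.0869
grip_force: 0.0
t 3.28 pos [ 0.9273 -0.1467  0.2338] z [-0.006  0.002 -1.   ] y [-0.262 -0.965 -0.   ] yhead -105.18 tilt 0.36 zhead 162.7 q [-0.275  1.109  0.218  0.     1.821  1.56 ] F [34.6 -7.1 28.7] w 86.9 gf 0.0
time: 3.53
position: [0.9384, -0.1576, 0.2239]
tool_rot: [0.991, -0.133, 0.015, 0.0]
ft_force: [0.2, -0.4, -0.7]
grip_width: 0.0873
grip_force: 0.0
t 3.53 pos [ 0.9384 -0.1576  0.2239] z [ 0.03  -0.005 -1.   ] y [-0.263 -0.965 -0.003] yhead -105.27 tilt 1.73 zhead -9.4 q [-0.284  1.119  0.22   0.004  1.773  1.554] F [ 0.2 -0.4 -0.7] w 87.3 gf 0.0
```

```bash
python3 -m creep '[{"translation":[15,0,0],"roll":0,"gripper":87},{"translation":[30,0,0],"roll":0,"gripper":87},{"translation":[45,0,0],"roll":0,"gripper":87},{"translation":[60,0,0],"roll":0,"gripper":87},{"translation":[60,0,0],"roll":0,"gripper":87}]'
python3 -c "
from h import *;st()"
python3 -m creep '[{"translation":[0,0,0],"roll":0,"gripper":87}]'
python3 -c "
from h import *;st()"
python3 -m creep '[{"translation":[15,0,0],"roll":0,"gripper":87},{"translation":[30,0,0],"roll":0,"gripper":87},{"translation":[45,0,0],"roll":0,"gripper":87},{"translation":[60,0,0],"roll":0,"gripper":87},{"translation":[60,0,0],"roll":0,"gripper":87}]'
python3 -c "
from h import *;st()"
```

```text
time: 3.95
position: [0.9494, -0.1649, 0.2169]
tool_rot: [0.991, -0.133, 0.033, 0.001]
ft_force: [1.1, -0.1, 0.1]
grip_width: 0.0869
grip_force: 0.0
t 3.95 pos [ 0.9494 -0.1649  0.2169] z [ 0.065 -0.011 -0.998] y [-0.263 -0.965 -0.006] yhead -105.25 tilt 3.76 zhead -9.8 q [-0.29   1.127  0.219  0.008  1.73   1.549] F [ 1.1 -0.1  0.1] w 86.9 gf 0.0
time: 4.03
position: [0.9493, -0.1648, 0.2167]
tool_rot: [0.991, -0.133, 0.033, 0.001]
ft_force: [0.6, 0.0, 0.3]
grip_width: 0.087
grip_force: 0.0
t 4.03 pos [ 0.9493 -0.1648  0.2167] z [ 0.064 -0.011 -0.998] y [-0.263 -0.965 -0.006] yhead -105.24 tilt 3.73 zhead -9.6 q [-0.29   1.127  0.219  0.008  1.731  1.549] F [0.6 0.  0.3] w 87.0 gf 0.0
time: 4.45
position: [0.9594, -0.1723, 0.2084]
tool_rot: [0.99, -0.133, 0.049, 0.002]
ft_force: [-0.3, 0.5, -0.5]
grip_width: 0.0872
grip_force: 0.0
t 4.45 pos [ 0.9594 -0.1723  0.2084] z [ 0.096 -0.017 -0.995] y [-0.263 -0.965 -0.009] yhead -105.24 tilt 5.57 zhead -9.9 q [-0.295  1.137  0.219  0.012  1.689  1.544] F [-0.3  0.5 -0.5] w 87.2 gf 0.0
```

```bash
python3 -m creep '[{"translation":[40,0,0],"roll":0,"gripper":87},{"translation":[80,0,0],"roll":0,"gripper":87},{"translation":[120,0,0],"roll":0,"gripper":87},{"translation":[160,0,0],"roll":0,"gripper":87},{"translation":[200,0,0],"roll":0,"gripper":87}]'
python3 -c "
from h import *;st()"
python3 -m creep '[{"translation":[30,0,-30],"roll":0,"gripper":87},{"translation":[60,0,-60],"roll":0,"gripper":87},{"translation":[90,0,-90],"roll":0,"gripper":87},{"translation":[120,0,-120],"roll":0,"gripper":87},{"translation":[150,0,-150],"roll":0,"gripper":87}]'
python3 -c "
from h import *;st()"
```

```text
time: 4.87
position: [0.9699, -0.1842, 0.1963]
tool_rot: [0.989, -0.132, 0.065, 0.003]
ft_force: [1.2, 0.2, -0.5]
grip_width: 0.0868
grip_force: 0.0
t 4.87 pos [ 0.9699 -0.1842  0.1963] z [ 0.128 -0.023 -0.992] y [-0.262 -0.965 -0.012] yhead -105.2 tilt 7.46 zhead -10.0 q [-0.305  1.151  0.219  0.017  1.643  1.534] F [ 1.2  0.2 -0.5] w 86.8 gf 0.0
time: 5.28
position: [0.956, -0.1889, 0.2828]
tool_rot: [0.988, -0.132, 0.082, 0.004]
ft_force: [0.0, -0.3, -0.2]
grip_width: 0.0867
grip_force: 0.0
t 5.28 pos [ 0.956  -0.1889  0.2828] z [ 0.161 -0.03  -0.987] y [-0.262 -0.965 -0.014] yhead -105.18 tilt 9.42 zhead -10.4 q [-0.316  1.06   0.218  0.022  1.7    1.526] F [ 0.  -0.3 -0.2] w 86.7 gf 0.0
```

```bash
for i in 1 2; do python3 -m creep '[{"translation":[-201,-8,-33],"roll":0,"gripper":87},{"translation":[-201,-8,-33],"roll":0,"gripper":87},{"translation":[-201,-8,-33],"roll":0,"gripper":87},{"translation":[-201,-8,-33],"roll":0,"gripper":87},{"translation":[-201,-8,-33],"roll":0,"gripper":87}]' >/dev/null; done
python3 -m creep '[{"translation":[-121,-5,-20],"roll":0,"gripper":87},{"translation":[-121,-5,-20],"roll":0,"gripper":87},{"translation":[-121,-5,-20],"roll":0,"gripper":87},{"translation":[-121,-5,-20],"roll":0,"gripper":87}]'>/dev/null
python3 -c "
from h import *;st()"
python3 -m creep '[{"translation":[-30,0,0],"roll":0,"gripper":87},{"translation":[-60,0,0],"roll":0,"gripper":87},{"translation":[-90,0,0],"roll":0,"gripper":87},{"translation":[-120,0,0],"roll":0,"gripper":87},{"translation":[-150,0,0],"roll":0,"gripper":87}]'
python3 -c "
from h import *;st()"
python3 -m creep '[{"translation":[-30,0,0],"roll":0,"gripper":87},{"translation":[-60,0,0],"roll":0,"gripper":87},{"translation":[-90,0,0],"roll":0,"gripper":87},{"translation":[-120,0,0],"roll":0,"gripper":87},{"translation":[-150,0,0],"roll":0,"gripper":87}]'
python3 -c "
from h import *;st()"
```

```text
t 6.45 pos [ 0.4554 -0.0306  0.2792] z [ 0.147 -0.024 -0.989] y [-0.26  -0.965 -0.015] yhead -105.1 tilt 8.56 zhead -9.4 q [-0.328  0.19   1.885  0.031  0.919  1.49 ] F [-1.1  0.8 -0.3] w 87.0 gf 0.0
time: 6.87
position: [0.3225, 0.0045, 0.2573]
tool_rot: [0.988, -0.132, 0.082, 0.004]
ft_force: [0.2, -0.3, 0.7]
grip_width: 0.0869
grip_force: 0.0
t 6.87 pos [0.3225 0.0045 0.2573] z [ 0.161 -0.03  -0.987] y [-0.262 -0.965 -0.014] yhead -105.16 tilt 9.42 zhead -10.4 q [-0.366  0.006  2.193  0.043  0.782  1.443] F [ 0.2 -0.3  0.7] w 86.9 gf 0.0
time: 7.28
position: [0.1842, 0.0458, 0.2417]
tool_rot: [0.988, -0.132, 0.078, 0.005]
ft_force: [0.5, -1.5, 1.5]
grip_width: 0.0867
grip_force: 0.0
t 7.28 pos [0.1842 0.0458 0.2417] z [ 0.152 -0.03  -0.988] y [-0.263 -0.965 -0.011] yhead -105.22 tilt 8.92 zhead -11.1 q [-0.459 -0.267  2.443  0.056  0.817  1.343] F [ 0.5 -1.5  1.5] w 86.7 gf 0.0
```

```bash
python3 -m creep '[{"translation":[-30,0,-30],"roll":0,"gripper":87},{"translation":[-60,0,-60],"roll":0,"gripper":87},{"translation":[-90,0,-90],"roll":0,"gripper":87},{"translation":[-120,0,-120],"roll":0,"gripper":87},{"translation":[-150,0,-150],"roll":0,"gripper":87}]'
python3 -c "
from h import *;st()"
python3 -m creep '[{"translation":[-41,0,0],"roll":0,"gripper":87},{"translation":[-82,0,0],"roll":0,"gripper":87},{"translation":[-120,0,0],"roll":0,"gripper":87}]'
python3 -c "
from h import *;st()"
```

```text
time: 7.7
position: [0.0882, 0.0891, 0.3247]
tool_rot: [0.986, -0.143, 0.082, 0.012]
ft_force: [0.7, 1.2, -0.7]
grip_width: 0.087
grip_force: 0.0
t 7.7 pos [0.0882 0.0891 0.3247] z [ 0.158 -0.046 -0.986] y [-0.284 -0.959 -0.   ] yhead -106.5 tilt 9.45 zhead -16.4 q [-0.426 -0.745  2.278  0.023  1.446  1.431] F [ 0.7  1.2 -0.7] w 87.0 gf 0.0
time: 7.95
position: [0.024, 0.1013, 0.3125]
tool_rot: [0.988, -0.133, 0.075, 0.005]
ft_force: [-0.3, 1.6, -1.1]
grip_width: 0.0871
grip_force: 0.0
t 7.95 pos [0.024  0.1013 0.3125] z [ 0.147 -0.03  -0.989] y [-0.265 -0.964 -0.01 ] yhead -105.34 tilt 8.62 zhead -11.5 q [ 0.082 -0.755  2.307 -0.042  1.445  1.923] F [-0.3  1.6 -1.1] w 87.1 gf 0.0
```

```bash
cat > k.py <<'E'
from h import *
D=[(.2387,-.5776,.2415,.527,1.433,1.181),(.8937,-.1344,.237,.999,.458,1.683),(.9699,-.1842,.1963,1.151,.219,1.643),(.956,-.1889,.2828,1.06,.218,1.7),(.4554,-.0306,.2792,.19,1.885,.919),(.3225,.0045,.2573,.006,2.193,.782),(.1842,.0458,.2417,-.267,2.443,.817)]
D=np.array(D);off=.6253*np.sin(np.arctan2(-.5776,.2387)+1.3575)
r=np.sqrt(D[:,0]**2+D[:,1]**2-off**2);q2,q3,q5=D[:,3:].T
def fk(p,q2,q3,q5):
    a2,a3,L,d,e=p;b=q2+q3;c=b+q5
    return a2*np.sin(q2)+a3*np.sin(b)+e*np.cos(b)+L*np.sin(c), d+a2*np.cos(q2)+a3*np.cos(b)-e*np.sin(b)+L*np.cos(c)
s=least_squares(lambda p:np.r_[fk(p,q2,q3,q5)[0]-r,fk(p,q2,q3,q5)[1]-D[:,2]],[.4,.4,.2,.2,0])
P=s.x
if __name__=="__main__":
    print(off,P.round(4),abs(s.fun).max())
    # inner-limit boundary q3=2.44: TCP for wrist placements, tilt 30 and 5
    for q2 in [-.75,-.5,-.25,0,.25,.5]:
        w=fk(np.r_[P[:2],0,P[3:]],q2,2.44,0)
        print(q2,"wrist",np.round(w,3),[(t,np.round(fk(P,q2,2.44,np.pi-np.radians(t)-q2-2.44),3).tolist(),round(np.pi-np.radians(t)-q2-2.44,2)) for t in (30,5)])
E
python3 k.py
```

```text
0.111079701116763 [0.5867 0.3914 0.3073 0.2929 0.1108] 0.004346635788743225
-0.75 wrist [-0.024  0.566] [(30, [0.129, 0.299], np.float64(0.93)), (5, [0.002, 0.259], np.float64(1.36))]
-0.5 wrist [0.044 0.563] [(30, [0.197, 0.297], np.float64(0.68)), (5, [0.071, 0.257], np.float64(1.11))]
-0.25 wrist [0.109 0.544] [(30, [0.263, 0.278], np.float64(0.43)), (5, [0.136, 0.238], np.float64(0.86))]
0 wrist [0.168 0.509] [(30, [0.322, 0.243], np.float64(0.18)), (5, [0.195, 0.203], np.float64(0.61))]
0.25 wrist [0.216 0.461] [(30, [0.37, 0.195], np.float64(-0.07)), (5, [0.243, 0.155], np.float64(0.36))]
0.5 wrist [0.251 0.402] [(30, [0.405, 0.136], np.float64(-0.32)), (5, [0.278, 0.096], np.float64(0.11))]
```

```bash
for i in 1 2; do python3 -m creep '[{"translation":[183,-3,73],"roll":0,"gripper":87},{"translation":[183,-3,73],"roll":0,"gripper":87},{"translation":[183,-3,73],"roll":0,"gripper":87},{"translation":[183,-3,73],"roll":0,"gripper":87},{"translation":[183,-3,73],"roll":0,"gripper":87}]' >/dev/null; done
python3 -c "
from h import *;st()"
python3 -m creep '[{"translation":[-30,0,20],"roll":0,"gripper":87},{"translation":[-60,0,40],"roll":0,"gripper":87},{"translation":[-90,0,60],"roll":0,"gripper":87},{"translation":[-110,0,75],"roll":0,"gripper":87},{"translation":[-130,0,90],"roll":0,"gripper":87}]'
python3 -c "
from h import *;st()"
```

```text
t 8.78 pos [0.3737 0.0146 0.2277] z [ 0.147 -0.031 -0.989] y [-0.262 -0.965 -0.008] yhead -105.17 tilt 8.63 zhead -12.1 q [-0.269  0.16   2.129  0.014  0.702  1.557] F [ 0.9 -0.6  0.1] w 87.1 gf 0.0
time: 9.2
position: [0.2849, 0.0523, 0.1337]
tool_rot: [0.989, -0.133, 0.066, 0.009]
ft_force: [0.3, 0.1, -0.4]
grip_width: 0.0868
grip_force: 0.0
t 9.2 pos [0.2849 0.0523 0.1337] z [ 0.127 -0.036 -0.991] y [-0.265 -0.964  0.001] yhead -105.37 tilt 7.59 zhead -15.9 q [-0.201  0.358  2.439 -0.048  0.213  1.684] F [ 0.3  0.1 -0.4] w 86.8 gf 0.0
```

```bash
for i in 1 2 3; do python3 -m creep '[{"translation":[-40,0,0],"roll":0,"gripper":87},{"translation":[-80,0,0],"roll":0,"gripper":87},{"translation":[-120,0,0],"roll":0,"gripper":87},{"translation":[-160,0,0],"roll":0,"gripper":87},{"translation":[-200,0,0],"roll":0,"gripper":87}]' >/dev/null
python3 -c "
from h import *;st()"; done
```

```text
t 9.62 pos [0.2125 0.1294 0.171 ] z [ 0.108 -0.048 -0.993] y [-0.266 -0.964  0.018] yhead -105.43 tilt 6.78 zhead -23.9 q [ 0.166  0.184  2.439 -0.159  0.425  2.147] F [ 0.3  0.8 -0.1] w 86.9 gf 0.0
t 10.03 pos [0.0637 0.2016 0.1846] z [ 0.092 -0.051 -0.994] y [-0.255 -0.967  0.026] yhead -104.78 tilt 6.03 zhead -28.9 q [ 0.869  0.113  2.439 -0.19   0.577  2.855] F [-0.2  0.4  0.1] w 87.3 gf 0.0
t 10.45 pos [0.0142 0.1955 0.1996] z [ 0.041 -0.026 -0.999] y [-0.241 -0.97   0.015] yhead -103.97 tilt 2.78 zhead -32.2 q [ 0.98   0.021  2.441 -0.077  0.68   2.854] F [-0.  -0.7  0.7] w 87.3 gf 0.0
```

```bash
python3 -c "
from h import *;print(shift([.3,.08,.22]),shift([.40,-.08,.24])-shift([.3,.08,.22]),shift([.5945,-.198,.24])-shift([.4,-.08,.24]))"
```

```text
[305.8  43.4  -5.7] [136.4 131.4 -11.7] [216.9  67.6  11. ]
```

```bash
python3 -m creep '[{"translation":[200,28,-4],"roll":0,"gripper":87},{"translation":[200,28,-4],"roll":0,"gripper":87},{"translation":[200,28,-4],"roll":0,"gripper":87},{"translation":[200,28,-4],"roll":0,"gripper":87},{"translation":[200,28,-4],"roll":0,"gripper":87}]' >/dev/null
python3 -m creep '[{"translation":[106,15,-2],"roll":0,"gripper":87},{"translation":[106,15,-2],"roll":0,"gripper":87},{"translation":[106,15,-2],"roll":0,"gripper":87},{"translation":[242,147,-14],"roll":0,"gripper":87},{"translation":[242,147,-14],"roll":0,"gripper":87}]' >/dev/null
python3 -m creep '[{"translation":[77,74,-7],"roll":0,"gripper":87},{"translation":[77,74,-7],"roll":0,"gripper":87},{"translation":[77,74,-7],"roll":0,"gripper":87}]'>/dev/null
python3 -c "
from h import *;st();print(shift([.5945,-.198,.24]))"
```

```text
t 11.53 pos [ 0.3735 -0.0726  0.2402] z [ 0.045 -0.031 -0.999] y [-0.247 -0.969  0.019] yhead -104.28 tilt 3.11 zhead -34.9 q [-0.483  0.179  2.037 -0.009  0.872  1.343] F [1.9 0.3 0.2] w 87.0 gf 0.0
[244.8  67.   14. ]
```

```bash
python3 -m creep '[{"translation":[200,55,12],"roll":0,"gripper":87},{"translation":[200,55,12],"roll":0,"gripper":87},{"translation":[200,55,12],"roll":0,"gripper":87},{"translation":[200,55,12],"roll":0,"gripper":87},{"translation":[200,55,12],"roll":0,"gripper":87}]' >/dev/null
python3 -m creep '[{"translation":[45,12,2],"roll":1,"gripper":87},{"translation":[45,12,2],"roll":1,"gripper":87},{"translation":[45,12,2],"roll":1,"gripper":87}]'>/dev/null
cat > look.py <<'E'
from h import *
import sys
st();c=cam("wrist");im=viewer.camera("wrist");cv2.imwrite("pics/w%s.png"%sys.argv[1],im)
for x in viewer.recognise("wrist","cup_a")[:3]:
    b=np.array(x["bbox"]);print(round(x["p"],2),b.round(1))
    if b[0]>1 and b[1]>1 and b[0]+b[2]<511 and b[1]+b[3]<383: print(fit([(c,b)],CUP,onz(c,b[0]+b[2]/2,b[1]+b[3]/2,.04)[:2]))
E
python3 look.py 1
```

```text
t 12.2 pos [ 0.5936 -0.1943  0.2368] z [ 0.041 -0.028 -0.999] y [-0.261 -0.965  0.017] yhead -105.14 tilt 2.85 zhead -34.9 q [-0.492  0.514  1.475 -0.007  1.103  1.345] F [-0.3  0.9 -0.5] w 87.0 gf 0.0
0.7 [230.4 150.5  59.2  64. ]
(array([ 0.5943, -0.1965]), array([-2.7, -1.9,  2.9,  2.4]))
```

View pics/w1.png

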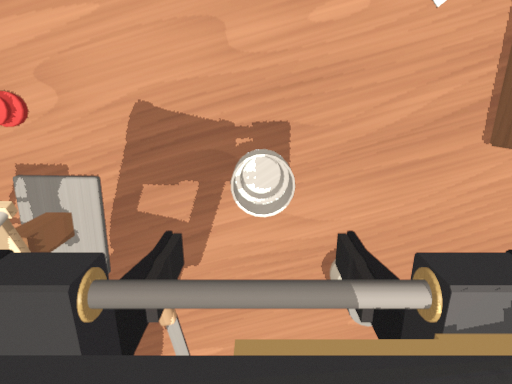

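The wrist view shows the cup rim centred at about (262,183), with the bench around it clear. The fit gives (0.594, -0.197), which agrees with the first measurement.

```bash
python3 -c "
from h import *;print(shift([.5945,-.197,.055]))"
```

```text
[ -2.3   1.4 181.5]
```

```bash
python3 -m creep '[{"translation":[-2,1,120],"roll":0,"gripper":87},{"translation":[-2,1,120],"roll":0,"gripper":87},{"translation":[-2,1,120],"roll":0,"gripper":87},{"translation":[-2,1,150],"roll":0,"gripper":87},{"translation":[-2,1,170],"roll":0,"gripper":87}]' >/dev/null
python3 -m creep '[{"translation":[0,0,12],"roll":0,"gripper":87},{"translation":[0,0,12],"roll":0,"gripper":87},{"translation":[0,0,12],"roll":0,"gripper":60},{"translation":[0,0,12],"roll":0,"gripper":60},{"translation":[0,0,12],"roll":0,"gripper":60}]' 25 >/dev/null
python3 -m creep '[{"translation":[0,0,0],"roll":0,"gripper":60},{"translation":[0,0,0],"roll":0,"gripper":60},{"translation":[0,0,0],"roll":0,"gripper":60}]' 25
python3 -c "
from h import *;st()"
```

```text
time: 13.38
position: [0.5987, -0.198, 0.0573]
tool_rot: [0.991, -0.13, 0.024, 0.012]
ft_force: [-0.3, -2.0, 6.6]
grip_width: 0.0647
grip_force: 24.9
t 13.38 pos [ 0.5987 -0.198   0.0573] z [ 0.044 -0.03  -0.999] y [-0.258 -0.966  0.018] yhead -104.96 tilt 3.06 zhead -34.6 q [-0.494  0.763  1.584 -0.009  0.741  1.344] F [-0.3 -2.   6.6] w 64.7 gf 24.9
```

```bash
python3 -c "
from h import *;print(shift([.5987,-.198,.2]),shift([.87,-.185,.28]))"
```

```text
[   7.2    2.5 -142.5] [ 269.7  -78.6 -210.9]
```

```bash
python3 -m creep '[{"translation":[1,0,-20],"roll":0,"gripper":60},{"translation":[3,1,-55],"roll":0,"gripper":60},{"translation":[5,2,-95],"roll":0,"gripper":60},{"translation":[40,-10,-110],"roll":0,"gripper":60},{"translation":[78,-20,-121],"roll":0,"gripper":60}]' 
python3 -m creep '[{"translation":[190,-59,-90],"roll":0,"gripper":60},{"translation":[190,-59,-90],"roll":0,"gripper":60},{"translation":[190,-59,-90],"roll":0,"gripper":60},{"translation":[190,-59,-90],"roll":0,"gripper":60},{"translation":[190,-59,-90],"roll":0,"gripper":60}]' >/dev/null
python3 -c "
from h import *;st()"
for i in 1 2 3; do python3 -m creep '[{"translation":[40,0,-6],"roll":0,"gripper":60},{"translation":[80,0,-12],"roll":0,"gripper":60},{"translation":[120,0,-18],"roll":0,"gripper":60},{"translation":[160,0,-24],"roll":0,"gripper":60},{"translation":[200,0,-30],"roll":0,"gripper":60}]' |grep ft_f
python3 -c "
from h import *;st()"; done
```

```text
time: 13.8
position: [0.6719, -0.1932, 0.1823]
tool_rot: [0.991, -0.131, 0.021, 0.01]
ft_force: [1.4, -0.9, -3.0]
grip_width: 0.0641
grip_force: 24.9
t 14.22 pos [ 0.8593 -0.1826  0.2725] z [ 0.038 -0.025 -0.999] y [-0.258 -0.966  0.015] yhead -104.94 tilt 2.6 zhead -34.0 q [-0.332  0.898  0.592 -0.012  1.608  1.498] F [ 1.9 -0.8 -2.4] w 64.2 gf 24.9
ft_force: [1.2, -0.0, -1.8]
t 14.63 pos [ 0.9275 -0.2057  0.2753] z [ 0.069 -0.033 -0.997] y [-0.258 -0.966  0.014] yhead -104.95 tilt 4.38 zhead -25.5 q [-0.333  1.064  0.22  -0.009  1.781  1.496] F [ 1.2 -0.  -1.8] w 64.1 gf 25.0
ft_force: [0.3, 0.5, -1.5]
t 15.05 pos [ 0.9375 -0.2133  0.2732] z [ 0.104 -0.042 -0.994] y [-0.258 -0.966  0.013] yhead -104.96 tilt 6.43 zhead -21.8 q [-0.338  1.068  0.219 -0.005  1.743  1.492] F [ 0.3  0.5 -1.5] w 64.4 gf 25.0
ft_force: [0.0, -0.2, -2.6]
t 15.47 pos [ 0.9464 -0.2197  0.2702] z [ 0.134 -0.048 -0.99 ] y [-0.258 -0.966  0.012] yhead -104.95 tilt 8.18 zhead -19.9 q [-3.420e-01  1.072e+00  2.190e-01 -1.000e-03  1.707e+00  1.488e+00] F [ 0.  -0.2 -2.6] w 63.9 gf 25.0
```

```bash
for i in 1 2 3 4 5 6 7 8; do python3 -m creep '[{"translation":[40,0,0],"roll":0,"gripper":60},{"translation":[80,0,0],"roll":0,"gripper":60},{"translation":[120,0,0],"roll":0,"gripper":60},{"translation":[160,0,0],"roll":0,"gripper":60},{"translation":[200,0,0],"roll":0,"gripper":60}]' >/dev/null
done; python3 -c "
from h import *;st()"
```

```text
t 18.8 pos [ 1.0147 -0.2573  0.2828] z [ 0.381 -0.108 -0.918] y [-0.257 -0.966  0.007] yhead -104.88 tilt 23.33 zhead -15.8 q [-0.364  1.081  0.219  0.035  1.436  1.467] F [-0.1  0.1 -2.3] w 64.2 gf 25.0
```

```bash
for i in 1 2; do python3 -m creep '[{"translation":[40,0,0],"roll":0,"gripper":60},{"translation":[80,0,0],"roll":0,"gripper":60},{"translation":[120,0,0],"roll":0,"gripper":60},{"translation":[160,0,0],"roll":0,"gripper":60},{"translation":[200,0,0],"roll":0,"gripper":60}]' >/dev/null
done; python3 -m creep '[{"translation":[40,0,0],"roll":0,"gripper":60},{"translation":[80,0,0],"roll":0,"gripper":60},{"translation":[0,0,0],"roll":0,"gripper":60}]' >/dev/null
python3 - <<'E'
from h import *;st()
v=viewer
for n in ["scene","side"]: cv2.imwrite(f"pics/{n}1.png",viewer.camera(n))
A=cv2.imread("pics/scene1.png")[40:340,40:400];B=cv2.imread("pics/side1.png")[60:360,200:512]
cv2.imwrite("pics/t1.png",np.hstack([A,B]))
# waypoints: deck frame points
T=deckT(.5948,.0559,-.2696);m=R.from_quat(telemetry.get_obs()["tool_rot"]).as_matrix()
print("deckR in tool:\n",(T[:3,:3].T@m).round(3))
W=lambda p:(T[:3,:3]@np.array(p)+T[:3,3])
for p in [(-250,-250,150),(-120,0,140),(0,0,140),(0,0,60)]: print(p,W(np.array(p)/1e3).round(3))
E
```

```text
t 19.88 pos [ 1.0229 -0.2619  0.3223] z [ 0.443 -0.125 -0.888] y [-0.257 -0.966  0.007] yhead -104.88 tilt 27.42 zhead -15.7 q [-0.368  1.048  0.218  0.044  1.399  1.464] F [-0.6 -0.1 -0.8] w 64.0 gf 25.0
deckR in tool:
 [[ 0.999  0.012  0.03 ]
 [ 0.012 -1.    -0.001]
 [ 0.03   0.001 -1.   ]]
(-250, -250, 150) [ 0.249 -0.108  0.13 ]
(-120, 0, 140) [0.433 0.101 0.176]
(0, 0, 140) [0.538 0.072 0.227]
(0, 0, 60) [0.57  0.063 0.154]
```

View pics/t1.png

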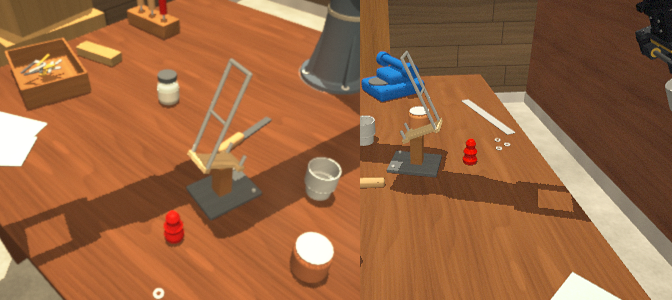

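Run:
```python
from h import *
B=cv2.imread("pics/side1.png")[0:140,372:512];cv2.imwrite("pics/g1.png",cv2.resize(B,None,fx=4,fy=4,interpolation=2))
print(proj(cam("side"),telemetry.get_obs()["position"]), np.array(viewer.camera_info("wrist")["hand_eye"]).round(3))
```

```text
[[532.48272848 148.09805212]] [[ 0.001 -0.952 -0.305  0.085]
 [ 1.     0.001 -0.    -0.002]
 [ 0.001 -0.305  0.952 -0.143]
 [ 0.     0.     0.     1.   ]]
```

View pics/g1.png

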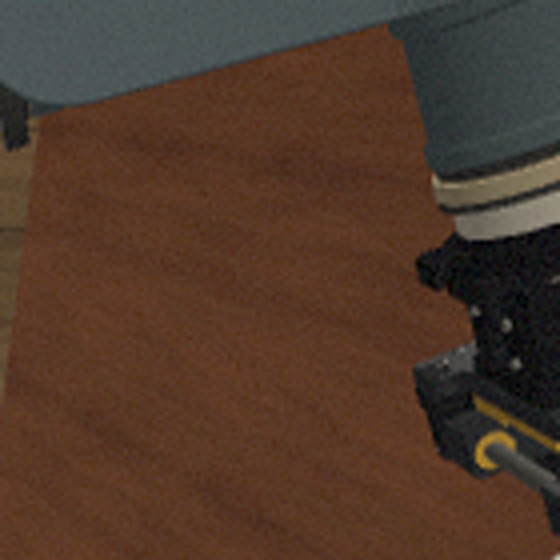

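Run:
```python
from h import *
a=shift([.45,-.2,.33]);b=shift([.433,.101,.19]);T=deckT(.5948,.0559,-.2696)
c=shift(T[:3,:3]@[.004,0,.14]+T[:3,3])
print(a,b-a,c-b)
```

```text
[-500.7   87.5 -269. ] [-145.8 -287.4   81.4] [117.8   1.8  16.1]
```

```bash
for i in 1 2 3; do python3 -m creep '[{"translation":[-167,29,-90],"roll":0,"gripper":60},{"translation":[-167,29,-90],"roll":0,"gripper":60},{"translation":[-167,29,-90],"roll":0,"gripper":60},{"translation":[-167,29,-90],"roll":0,"gripper":60},{"translation":[-167,29,-90],"roll":0,"gripper":60}]' | grep -E "pos|ft_f"; done
python3 -m creep '[{"translation":[-91,-179,51],"roll":0,"gripper":60},{"translation":[-91,-179,51],"roll":0,"gripper":60},{"translation":[-91,-179,51],"roll":0,"gripper":60},{"translation":[-91,-179,51],"roll":0,"gripper":60},{"translation":[-91,-179,51],"roll":0,"gripper":60}]' | grep -E "pos|ft_f"
python3 -m creep '[{"translation":[-55,-108,30],"roll":0,"gripper":60},{"translation":[-55,-108,30],"roll":0,"gripper":60},{"translation":[-55,-108,30],"roll":0,"gripper":60},{"translation":[-55,-108,30],"roll":0,"gripper":60}]'| grep -E "pos|ft_f"
python3 - <<'E'
from h import *;st()
T=deckT(.5948,.0559,-.2696);o=telemetry.get_obs()
m=R.from_quat(o["tool_rot"]).as_matrix();print((T[:3,:3].T@m).round(3));print("TCP in deck mm",(T[:3,:3].T@(o["position"]-T[:3,3])*1e3).round(1))
for n in ["scene","side","wrist"]: cv2.imwrite(f"pics/{n}2.png",viewer.camera(n))
A=cv2.imread("pics/scene2.png")[40:300,190:390];B=cv2.imread("pics/side2.png")[40:300,120:320];C=cv2.imread("pics/wrist2.png")
cv2.imwrite("pics/t2.png",np.vstack([cv2.resize(np.hstack([A,B]),None,fx=2,fy=1.5*.9,interpolation=2)[:, :800],cv2.resize(C[150:384],(800,240))])[:600])
E
```

```text
position: [0.8334, -0.2409, 0.3213]
ft_force: [-0.2, -0.8, -1.7]
position: [0.6406, -0.2195, 0.3258]
ft_force: [0.2, 0.3, -2.5]
position: [0.4505, -0.1983, 0.33]
ft_force: [-0.0, 1.3, -2.3]
position: [0.4435, -0.0176, 0.2449]
ft_force: [-0.5, 0.3, -3.1]
position: [0.4408, 0.0606, 0.2075]
ft_force: [0.6, -0.5, -3.3]
t 21.98 pos [0.4408 0.0606 0.2075] z [ 0.436 -0.127 -0.891] y [-0.26  -0.966  0.011] yhead -105.07 tilt 27.0 zhead -16.3 q [-0.044  0.271  2.201 -0.48   0.236  2.231] F [ 0.6 -0.5 -3.3] w 64.2 gf 25.0
[[ 0.999  0.011  0.035]
 [ 0.011 -1.    -0.007]
 [ 0.035  0.007 -0.999]]
TCP in deck mm [-90.3 -36.5 160.7]
```

View pics/t2.png

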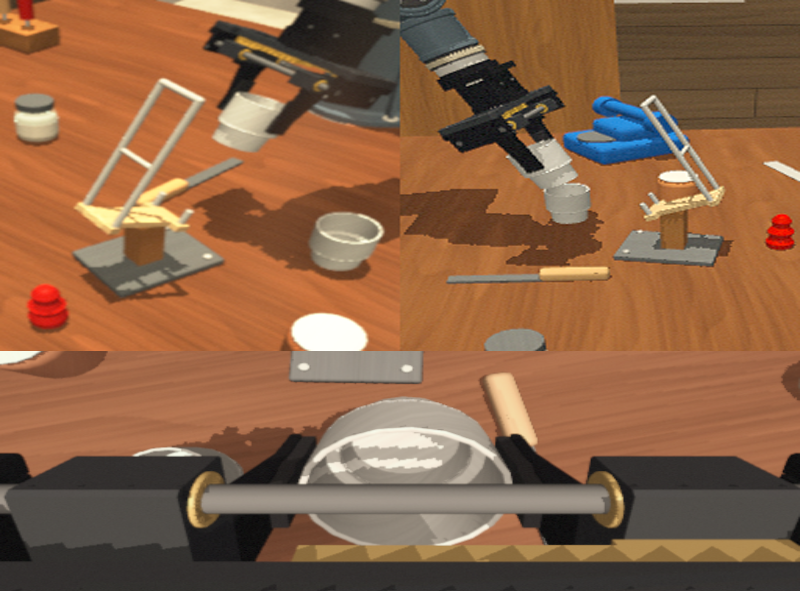

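The picture shows the cup held and tilted in front of the stand, with the hoop clear and no camera housing on the gripper. In the wrist view the cup's rim spans columns 194 to 328 and rows 225 to 337, so I'll work out its offset in the gripper.

Run:
```python
from h import *
i=viewer.camera_info("wrist");W=np.linalg.inv(np.array(i["hand_eye"]));c=(np.array(i["intrinsics"]),W[:3,:3],W[:3,3])
def f(x):
    p=proj(c,ring(.033,0)@R.from_euler("y",x[3]).as_matrix().T+x[:3]);lo,hi=p.min(0),p.max(0);return np.r_[lo-[194,225],hi-[328.3,337]]
for t in (-.05,0,.05):
    r=least_squares(lambda x:f(np.r_[x,t]),[0,0,-.013]);print(t,(r.x*1e3).round(1),r.fun.round(1))
print(shift((lambda T:T[:3,:3]@[.002,0,.13]+T[:3,3])(deckT(.5948,.0559,-.2696))))
```

```text
-0.05 [-7.7 -0.9 -4.3] [ 2.  -2.2 -2.   2.4]
0 [-6.8 -1.  -6.2] [ 1.1 -1.2 -1.1  1.3]
0.05 [-5.7 -1.  -8.2] [ 0.1 -0.1 -0.1  0.1]
[ 92.3 -35.8  33.4]
```

```bash
python3 -m creep '[{"translation":[40,-33,10],"roll":0,"gripper":60},{"translation":[70,-35,20],"roll":0,"gripper":60},{"translation":[104,-35,33],"roll":0,"gripper":60},{"translation":[104,-35,33],"roll":0,"gripper":60},{"translation":[104,-35,33],"roll":0,"gripper":60}]' | grep -E "pos|ft_f"
cat > dk.py <<'E'
from h import *
T=deckT(.5948,.0559,-.2696)
o=telemetry.get_obs();m=R.from_quat(o["tool_rot"]).as_matrix()
print("t",round(o["time"],2),"TCPdeck",(T[:3,:3].T@(o["position"]-T[:3,3])*1e3).round(1),"Fdeck",(T[:3,:3].T@o["ft_force"]).round(1),"M",o["moment"].round(2),"w",round(o["grip_width"]*1e3,1),"zdeck",(T[:3,:3].T@m)[:,2].round(3),"ydeck",(T[:3,:3].T@m)[:,1].round(3))
E
python3 dk.py
```

```text
position: [0.5564, 0.0635, 0.2262]
ft_force: [-1.2, -0.3, -2.1]
t 22.55 TCPdeck [ 17.9  -3.  130.8] Fdeck [-1.9 -0.7 -1.5] M [ 0.19  0.55 -0.06] w 64.3 zdeck [ 0.037 -0.008 -0.999] ydeck [ 0.008 -1.     0.008]
```

```bash
python3 -m creep '[{"translation":[-2,-1,15],"roll":0,"gripper":60},{"translation":[-3,-2,30],"roll":0,"gripper":60},{"translation":[-5,-2,42],"roll":0,"gripper":60},{"translation":[-6,-2,50],"roll":0,"gripper":60},{"translation":[-6,-2,50],"roll":0,"gripper":60}]' | grep -E "pos|ft_f"
python3 dk.py
python3 - <<'E'
from h import *
for n in ["scene","side"]: cv2.imwrite(f"pics/{n}3.png",viewer.camera(n))
A=cv2.imread("pics/scene3.png")[130:250,215:335];B=cv2.imread("pics/side3.png")[120:240,200:320]
cv2.imwrite("pics/t3.png",cv2.resize(np.hstack([A,B]),(800,400),interpolation=2))
# where a cup placed at deck(6,0,h) would project
T=deckT(.5948,.0559,-.2696)
E
```

```text
position: [0.5685, 0.0611, 0.1754]
ft_force: [-0.3, -1.0, -1.9]
t 22.97 TCPdeck [ 7.6 -2.  79.7] Fdeck [-0.8 -1.1 -1.7] M [0.18 0.43 0.01] w 64.3 zdeck [ 0.029 -0.01  -1.   ] ydeck [ 0.01 -1.    0.01]
```

View pics/t3.png

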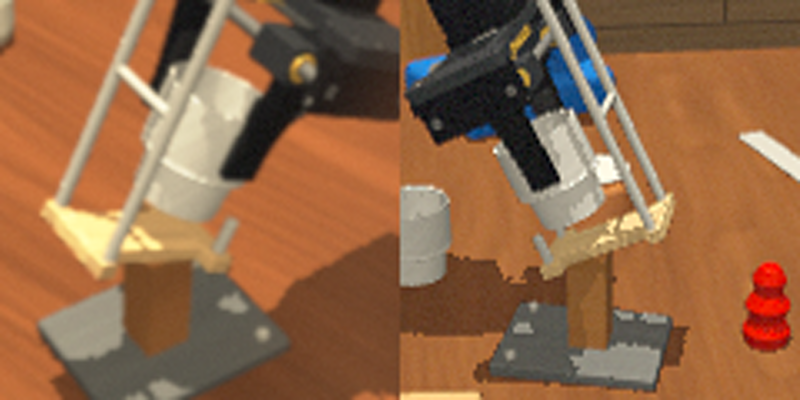

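```bash
python3 -m creep '[{"translation":[6,-1,4],"roll":0,"gripper":60},{"translation":[6,-1,8],"roll":0,"gripper":60},{"translation":[6,-1,11],"roll":0,"gripper":60},{"translation":[6,-1,13],"roll":0,"gripper":60},{"translation":[6,-1,14],"roll":0,"gripper":60}]' >/dev/null; python3 dk.py
for i in 1 2 3; do python3 -m creep '[{"translation":[0,0,1],"roll":0,"gripper":60},{"translation":[0,0,2],"roll":0,"gripper":60},{"translation":[0,0,2],"roll":0,"gripper":60}]' >/dev/null; python3 dk.py; done
```

```text
t 23.48 TCPdeck [15.7  0.2 66.7] Fdeck [-1.  -0.1 -1. ] M [ 0.21  0.49 -0.04] w 64.3 zdeck [ 0.032 -0.008 -0.999] ydeck [ 0.01  -1.     0.008]
t 23.73 TCPdeck [15.7  0.3 64.8] Fdeck [-0.1  0.3 -2.6] M [ 0.13  0.44 -0.03] w 64.1 zdeck [ 0.032 -0.008 -0.999] ydeck [ 0.01  -1.     0.008]
t 23.98 TCPdeck [15.9  0.2 62.8] Fdeck [-1.8 -0.  -1.5] M [ 0.2   0.46 -0.  ] w 64.5 zdeck [ 0.033 -0.008 -0.999] ydeck [ 0.01  -1.     0.008]
t 24.23 TCPdeck [16.   0.2 60.7] Fdeck [-1.4  0.4 -3. ] M [0.22 0.55 0.04] w 64.3 zdeck [ 0.033 -0.008 -0.999] ydeck [ 0.01  -1.     0.008]
```

```bash
for i in 1 2 3 4 5; do python3 -m creep '[{"translation":[0,0,1],"roll":0,"gripper":60},{"translation":[0,0,1],"roll":0,"gripper":60}]' >/dev/null; python3 dk.py|cut -c1-90; done
```

```text
t 24.4 TCPdeck [16.   0.2 59.8] Fdeck [-0.4  0.2 -2. ] M [ 0.2   0.46 -0.  ] w 64.4 zdeck 
t 24.57 TCPdeck [16.   0.2 58.8] Fdeck [-0.9  0.7 -3. ] M [ 0.19  0.46 -0.03] w 64.6 zdeck
t 24.73 TCPdeck [16.1  0.2 57.8] Fdeck [-1.6  0.2 -1.4] M [ 0.18  0.52 -0.  ] w 64.2 zdeck
t 24.9 TCPdeck [16.5  0.2 57.4] Fdeck [-0.4  0.2  3.2] M [ 0.07  0.5  -0.05] w 64.3 zdeck 
t 25.07 TCPdeck [16.8  0.2 57.2] Fdeck [-0.9 -0.2 11. ] M [ 0.09  0.68 -0.09] w 64.1 zdeck
```

```bash
python3 -m creep '[{"translation":[-1,0,-1.2],"roll":0,"gripper":60},{"translation":[-2,0,-1.2],"roll":0,"gripper":60},{"translation":[-3,0,-1.2],"roll":0,"gripper":60}]' >/dev/null; python3 dk.py
for i in 1 2 3 4; do python3 -m creep '[{"translation":[-1,0,0],"roll":0,"gripper":60},{"translation":[-1,0,0],"roll":0,"gripper":60}]' >/dev/null; python3 dk.py|cut -c1-90; done
```

```text
t 25.32 TCPdeck [14.4  0.3 57.4] Fdeck [ 2.2 -2.3  5.2] M [-0.36  0.1  -0.16] w 63.9 zdeck [ 0.035 -0.007 -0.999] ydeck [ 0.011 -1.     0.008]
t 25.48 TCPdeck [14.2  0.3 57.4] Fdeck [ 2.4 -3.   4.4] M [-0.41  0.07 -0.15] w 64.3 zdeck
t 25.65 TCPdeck [13.9  0.4 57.5] Fdeck [ 1.9 -2.5  4.5] M [-0.42 -0.08 -0.16] w 64.3 zdeck
t 25.82 TCPdeck [13.3  0.6 57.5] Fdeck [ 3.  -2.7  4.5] M [-0.43 -0.2  -0.14] w 64.2 zdeck
t 25.98 TCPdeck [12.6  0.8 57.5] Fdeck [ 4.  -0.5  4.3] M [-0.36 -0.23 -0.12] w 64.1 zdeck
```

```bash
for i in 1 2 3 4; do python3 -m creep '[{"translation":[-1,0,0],"roll":0,"gripper":60},{"translation":[-1,0,0],"roll":0,"gripper":60}]' >/dev/null; python3 dk.py|cut -c1-90; done
python3 - <<'E'
from h import *
for n in ["scene","side"]: cv2.imwrite(f"pics/{n}4.png",viewer.camera(n))
A=cv2.imread("pics/scene4.png")[140:230,235:325];B=cv2.imread("pics/side4.png")[130:220,220:310]
cv2.imwrite("pics/t4.png",cv2.resize(np.hstack([A,B]),(800,400),interpolation=2))
E
```

```text
t 26.15 TCPdeck [11.9  0.9 57.5] Fdeck [ 4.5 -1.6  5.1] M [-0.28 -0.3  -0.06] w 63.9 zdeck
t 26.32 TCPdeck [11.1  1.  57.5] Fdeck [ 3.9 -1.5  5. ] M [-0.24 -0.28 -0.08] w 64.1 zdeck
t 26.48 TCPdeck [10.3  1.2 57.6] Fdeck [ 3.8 -0.3  5.6] M [-0.2  -0.34 -0.04] w 64.2 zdeck
t 26.65 TCPdeck [ 9.7  1.2 57.6] Fdeck [ 4.7 -0.4  6.5] M [-0.23 -0.46 -0.07] w 63.8 zdeck
```

View pics/t4.png

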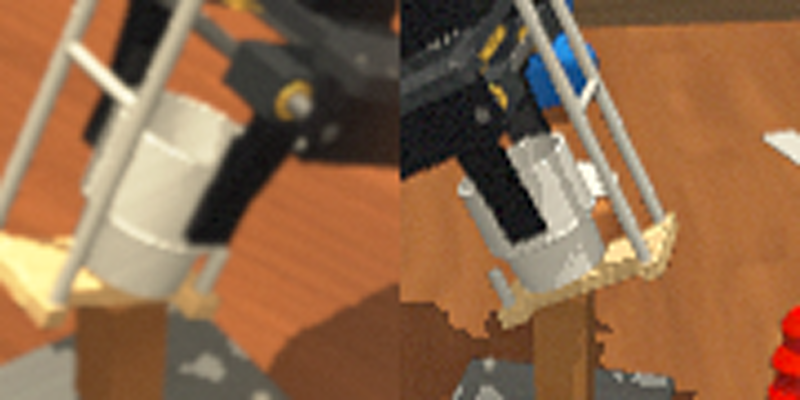

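The side view shows the cup standing flat on the deck, its foot (512,280) just short of the near pin (500,285). It's still sliding under a steady force, so I'll carry on until it touches.

```bash
for i in 1 2 3 4 5; do python3 -m creep '[{"translation":[-1,0,0],"roll":0,"gripper":60},{"translation":[-1,0,0],"roll":0,"gripper":60}]' >/dev/null; python3 dk.py|cut -c1-90; done
```

```text
t 26.92 TCPdeck [ 8.7  1.3 57.6] Fdeck [4.2 0.  6. ] M [-0.24 -0.42 -0.02] w 64.2 zdeck [ 
t 27.08 TCPdeck [ 8.   1.4 57.6] Fdeck [ 4.1 -0.8  6.6] M [-0.24 -0.57  0.02] w 64.3 zdeck
t 27.25 TCPdeck [ 7.2  1.4 57.6] Fdeck [ 5.5 -0.4  6.7] M [-0.21 -0.57 -0.02] w 64.2 zdeck
t 27.42 TCPdeck [ 6.4  1.5 57.6] Fdeck [ 4.9 -0.3  6.9] M [-0.26 -0.62 -0.04] w 64.2 zdeck
t 27.58 TCPdeck [ 5.6  1.6 57.6] Fdeck [5.1 0.2 7.6] M [-0.26 -0.64 -0.  ] w 63.7 zdeck [
```

Run:
```python
from h import *
im=viewer.camera("wrist");cv2.imwrite("pics/wrist5.png",im)
a=cv2.cvtColor(cv2.imread("pics/wrist2.png"),6);b=cv2.cvtColor(im,6)
for (r,name) in [((190,225,70,50),"rimL"),((300,225,30,50),"rimR"),((225,215,70,40),"far"),((225,320,70,25),"near"),((165,230,28,40),"fingerL")]:
    x,y,w,h=r;t=a[y:y+h,x:x+w];s=b[y-30:y+h+30,x-20:x+w+20] if y+h+30<384 else b[y-30:384,x-20:x+w+20]
    m=cv2.matchTemplate(s,t,cv2.TM_CCOEFF_NORMED);_,v,_,l=cv2.minMaxLoc(m);print(name,round(v,2),(l[0]-20,l[1]-30))
cv2.imwrite("pics/side5.png",viewer.camera("side"));cv2.imwrite("pics/scene5.png",viewer.camera("scene"))
for n,q in(("side","side"),("scene","scene")):
    A=cv2.imread(f"pics/{n}4.png");B=cv2.imread(f"pics/{n}5.png")
    r=[(258,168,22,26)] if n=="side" else [(257,178,22,24)]
    for x,y,w,h in r:
        m=cv2.matchTemplate(B[y-15:y+h+15,x-15:x+w+15],A[y:y+h,x:x+w],cv2.TM_CCOEFF_NORMED);_,v,_,l=cv2.minMaxLoc(m);print(n,round(v,2),(l[0]-15,l[1]-15))
```

```text
rimL 0.9 (0, 0)
rimR 0.97 (0, 0)
far 0.65 (0, -1)
near 0.89 (0, 0)
fingerL 0.98 (0, 0)
side 0.92 (0, 0)
scene 0.93 (1, 0)
```

```bash
cat > foot.py <<'E'
from h import *
import sys
T=deckT(.5948,.0559,-.2696);k=sys.argv[1]
def sil(c,x,y,z0=0,z1=.022,dz=0):
    zs=np.linspace(z0,z1,8);P=np.vstack([ring(.026+.002*z/.027,z) for z in zs])+[x,y,dz]
    return cv2.convexHull(proj(c,P@T[:3,:3].T+T[:3,3]).astype(np.float32))
for n in ["side","scene"]:
    c=cam(n);A=cv2.GaussianBlur(cv2.imread(f"pics/{n}0.png"),(3,3),0).astype(int);B=cv2.GaussianBlur(cv2.imread(f"pics/{n}{k}.png"),(3,3),0).astype(int)
    g=np.abs(A-B).sum(2)
    h=sil(c,0,0);x,y,w,hh=cv2.boundingRect(h)
    print(n,"pred box at 0,0",x,y,w,hh,"pred edges per row:")
    m=np.zeros(A.shape[:2],np.uint8);cv2.fillConvexPoly(m,np.round(h).astype(np.int32),1)
    for r in range(y+2,y+hh-1,2):
        pr=np.where(m[r])[0];d=np.where(g[r,x-14:x+w+14]>45)[0]+x-14
        print(r,pr.min(),pr.max(),"|",d.min() if len(d) else None,d.max() if len(d) else None, B[r,x-8:x+w+8:2].sum(1).tolist() if False else "")
    dx=proj(c,[T[:3,3],T[:3,3]+T[:3,0]*.01]);print("px per 10mm x",(dx[1]-dx[0]).round(1))
E
python3 foot.py 5
```

```text
side pred box at 0,0 240 178 24 19 pred edges per row:
180 251 261 | 235 262 
182 248 262 | 236 263 
184 244 262 | 237 264 
186 242 263 | 238 264 
188 241 264 | 240 264 
190 242 263 | 240 261 
192 243 261 | 240 259 
194 244 257 | 242 258 
px per 10mm x [ 3.5 -1.2]
scene pred box at 0,0 252 181 31 27 pred edges per row:
183 257 268 | 255 295 
185 256 274 | 260 294 
187 255 276 | 259 292 
189 254 279 | 258 291 
191 253 281 | 257 290 
193 253 282 | 256 289 
195 253 283 | 255 288 
197 253 282 | 255 286 
199 254 281 | 254 283 
201 256 279 | 257 282 
203 260 278 | 261 281 
205 264 277 | 265 282 
px per 10mm x [-3.8  0.2]
```

```bash
for i in 1 2 3 4 5; do python3 -m creep '[{"translation":[-0.8,0,-0.1],"roll":0,"gripper":60},{"translation":[-0.8,0,-0.1],"roll":0,"gripper":60}]' >/dev/null; python3 dk.py|cut -c1-90; done
python3 - <<'E'
from h import *
im=viewer.camera("wrist");cv2.imwrite("pics/wrist6.png",im)
a=cv2.cvtColor(cv2.imread("pics/wrist2.png"),6);b=cv2.cvtColor(im,6)
for (r,name) in [((190,225,70,50),"rimL"),((300,225,30,50),"rimR"),((225,215,70,40),"far"),((225,320,70,25),"near")]:
    x,y,w,h=r;t=cv2.resize(a[y:y+h,x:x+w],None,fx=4,fy=4,interpolation=2);s=cv2.resize(b[y-10:min(384,y+h+10),x-10:x+w+10],None,fx=4,fy=4,interpolation=2)
    m=cv2.matchTemplate(s,t,cv2.TM_CCOEFF_NORMED);_,v,_,l=cv2.minMaxLoc(m);print(name,round(v,2),(l[0]/4-10,l[1]/4-10))
E
```

```text
t 27.9 TCPdeck [ 4.2  1.5 57.6] Fdeck [5.  0.8 6.5] M [-0.15 -0.49  0.02] w 64.0 zdeck [ 0
t 28.07 TCPdeck [ 3.8  1.5 57.6] Fdeck [ 4.5 -0.1  6.5] M [-0.18 -0.64 -0.02] w 64.4 zdeck
t 28.23 TCPdeck [ 3.6  1.5 57.7] Fdeck [ 6.4 -1.1  5.8] M [-0.35 -0.72 -0.07] w 64.0 zdeck
t 28.4 TCPdeck [ 3.5  1.5 57.7] Fdeck [ 7.3 -0.7  5.2] M [-0.55 -0.92 -0.15] w 64.6 zdeck 
t 28.57 TCPdeck [ 3.3  1.5 57.8] Fdeck [ 8.4 -1.4  4.1] M [-0.66 -1.13 -0.23] w 64.5 zdeck
rimL 0.87 (-0.5, 1.0)
rimR 0.96 (0.0, -0.25)
far 0.53 (-0.25, -0.25)
near 0.06 (0.25, -1.75)
```

```bash
python3 -m creep '[{"translation":[0.8,0,0],"roll":0,"gripper":60},{"translation":[1.6,0,0],"roll":0,"gripper":60},{"translation":[1.6,0,0],"roll":0,"gripper":60}]' >/dev/null; python3 dk.py
python3 -m creep '[{"translation":[0,0,0],"roll":0,"gripper":68},{"translation":[0,0,0],"roll":0,"gripper":72},{"translation":[0,0,0],"roll":0,"gripper":78},{"translation":[0,0,0],"roll":0,"gripper":87},{"translation":[0,0,0],"roll":0,"gripper":87}]' >/dev/null; python3 dk.py
python3 - <<'E'
from h import *
for n in ["scene","side","wrist"]: cv2.imwrite(f"pics/{n}7.png",viewer.camera(n))
a=cv2.cvtColor(cv2.imread("pics/wrist6.png"),6);b=cv2.cvtColor(cv2.imread("pics/wrist7.png"),6)
for (r,name) in [((190,225,70,50),"rimL"),((300,225,30,50),"rimR"),((225,215,70,40),"far"),((225,320,70,25),"near")]:
    x,y,w,h=r;t=cv2.resize(a[y:y+h,x:x+w],None,fx=4,fy=4,interpolation=2);s=cv2.resize(b[y-14:min(384,y+h+14),x-14:x+w+14],None,fx=4,fy=4,interpolation=2)
    m=cv2.matchTemplate(s,t,cv2.TM_CCOEFF_NORMED);_,v,_,l=cv2.minMaxLoc(m);print(name,round(v,2),(l[0]/4-14,l[1]/4-14))
E
python3 foot.py 7
```

```text
t 28.87 TCPdeck [ 3.5  1.5 57.7] Fdeck [5.8 0.2 4.3] M [-0.22 -0.76 -0.11] w 64.2 zdeck [ 0.044 -0.003 -0.999] ydeck [ 0.01  -1.     0.004]
t 29.28 TCPdeck [-3.  -0.1 56.7] Fdeck [ 0.4 -0.2  0.4] M [0.11 0.3  0.01] w 82.8 zdeck [ 0.031 -0.008 -0.999] ydeck [ 0.01  -1.     0.009]
rimL 0.72 (-4.0, -14.0)
rimR 0.79 (-1.5, -13.25)
far 0.58 (-3.0, -14.0)
near 0.27 (-1.0, -14.0)
side pred box at 0,0 240 178 24 19 pred edges per row:
180 251 261 | 234 261 
182 248 262 | 235 262 
184 244 262 | 236 263 
186 242 263 | 237 263 
188 241 264 | 239 263 
190 242 263 | 240 261 
192 243 261 | 240 259 
194 244 257 | 242 258 
px per 10mm x [ 3.5 -1.2]
scene pred box at 0,0 252 181 31 27 pred edges per row:
183 257 268 | 261 296 
185 256 274 | 260 296 
187 255 276 | 259 296 
189 254 279 | 258 296 
191 253 281 | 257 296 
193 253 282 | 256 296 
195 253 283 | 255 295 
197 253 282 | 255 294 
199 254 281 | 256 283 
201 256 279 | 259 282 
203 260 278 | 260 281 
205 264 277 | 262 282 
px per 10mm x [-3.8  0.2]
```

```bash
python3 -m creep '[{"translation":[2,0,-4],"roll":0,"gripper":87},{"translation":[4,0,-20],"roll":0,"gripper":87},{"translation":[4,0,-45],"roll":0,"gripper":87},{"translation":[4,0,-80],"roll":0,"gripper":87},{"translation":[4,0,-105],"roll":0,"gripper":87}]' >/dev/null; python3 dk.py
python3 - <<'E'
from h import *
c=cam("wrist")
for n in ["scene","side","wrist"]:
    cv2.imwrite(f"pics/{n}8.png",viewer.camera(n))
    print(n,[(round(x["p"],2),np.round(x["bbox"]).tolist()) for x in viewer.recognise(n,"cup_a")][:3])
T=deckT(.5948,.0559,-.2696)
x=[0,0]
p=proj(c,(ring(.033,.07))@T[:3,:3].T+T[:3,3]);print("pred rim at 0,0 wrist",p.min(0),p.max(0))
np.save("c8.npy",np.array([c[0],c[1],np.tile(c[2],(3,1))]))
E
```

```text
t 29.85 TCPdeck [ -1.9   1.  163.9] Fdeck [0.4 0.1 0.4] M [ 0.11  0.25 -0.05] w 87.0 zdeck [ 0.033 -0.007 -0.999] ydeck [ 0.01  -1.     0.007]
scene [(0.97, [255.0, 161.0, 42.0, 47.0]), (0.73, [344.0, 198.0, 36.0, 44.0])]
side [(0.98, [194.0, 178.0, 23.0, 29.0]), (0.89, [229.0, 161.0, 36.0, 34.0])]
wrist [(0.64, [216.0, 157.0, 81.0, 87.0]), (0.63, [135.0, 320.0, 60.0, 36.0])]
pred rim at 0,0 wrist [220.68205432 164.92267943] [303.58721825 243.92836864]
```

```bash
for i in 1; do python3 -m creep '[{"translation":[-120,15,0],"roll":0,"gripper":87},{"translation":[-120,15,0],"roll":0,"gripper":87},{"translation":[-120,15,0],"roll":0,"gripper":87},{"translation":[-150,15,0],"roll":0,"gripper":87},{"translation":[-165,15,10],"roll":0,"gripper":87}]' | grep -E "pos|ft_f"; done
python3 - <<'E'
from h import *
st()
T=deckT(.5948,.0559,-.2696);a8=np.load("c8.npy");w=(a8[0],a8[1],a8[2][0])
C=[(cam("scene"),[255,161,42,47]),(cam("side"),[229,161,36,34]),(w,[216,157,81,87])]
def f(x,C=C):
    e=[]
    for c,b in C:
        p=proj(c,(CUP+[x[0],x[1],0])@T[:3,:3].T+T[:3,3]);lo,hi=p.min(0),p.max(0);e+=list(np.r_[lo-b[:2],hi-(np.array(b[:2])+b[2:])])
    return np.array(e)
for S in (C,C[:2],C[2:]):
    r=least_squares(lambda x:f(x,S),[0,0],loss="soft_l1");print((r.x*1e3).round(1),f(r.x,S).round(1))
E
```

```text
position: [0.3894, 0.0957, 0.1769]
ft_force: [0.7, -2.2, 0.1]
t 30.57 pos [0.3894 0.0957 0.1769] z [ 0.414 -0.119 -0.902] y [-0.251 -0.968  0.013] yhead -104.53 tilt 25.51 zhead -16.0 q [ 0.068  0.32   2.305 -1.004  0.175  2.855] F [ 0.7 -2.2  0.1] w 87.0 gf 0.0
[-0.7  4.5] [-0.8 -0.2  0.1  0.5  1.7 -0.7 -1.1  1.2 -1.  -0.3  0.8  0.7]
[-1.7  4.3] [-0.5 -0.2  0.4  0.4  1.4 -0.5 -1.5  1.4]
[-0.6  4.5] [-0.9 -0.4  0.9  0.5]
```

Run:
```python
from h import *
W=cv2.resize(cv2.imread("pics/wrist8.png")[110:290,170:350],(450,450),interpolation=2)
A=cv2.resize(cv2.imread("pics/scene8.png")[150:220,240:310],(350,350),interpolation=2);B=cv2.resize(cv2.imread("pics/side8.png")[150:200,220:290],(350,250),interpolation=2)
o=np.zeros((600,800,3),np.uint8);o[:450,:450]=W;o[:350,450:]=A;o[350:,450:]=B;cv2.imwrite("pics/t8.png",o)
```

```text
(no output)
```

View pics/t8.png

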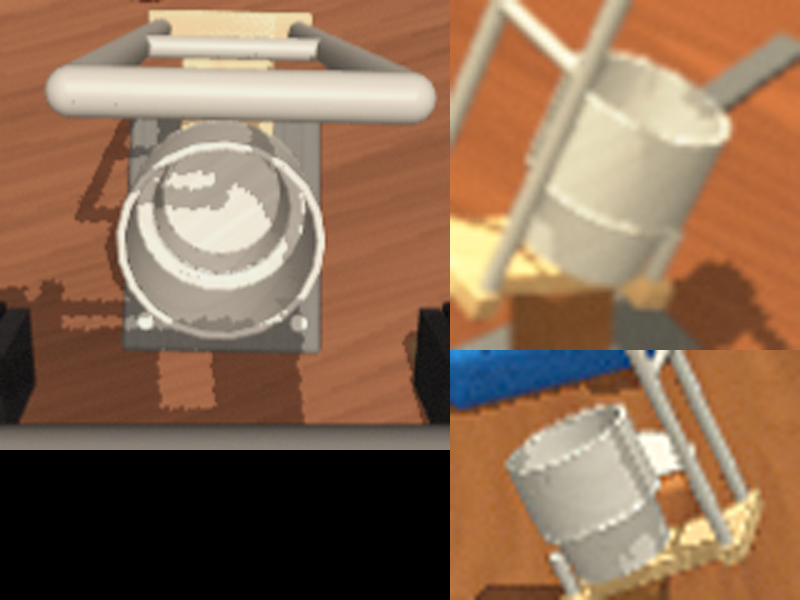

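The last picture shows the first cup flat on the deck against the +y pin (665,250), but off centre. In the wrist view its rim centre is at 221, where the stand's mid-plane gives about 233. That agrees with the fit of about +4 mm across, so I'll grip it again, centre it and draw it onto both pins.

```bash
python3 - <<'E'
from h import *
T=deckT(.5948,.0559,-.2696);W=lambda *p:T[:3,:3]@(np.array(p)/1e3)+T[:3,3]
a=shift(W(3,-3,150));print(a,shift(W(3,-3,60))-a)
E
python3 dk.py
```

```text
[159.7 -10.2   9.2] [-0.8 -0.4 90. ]
t 30.57 TCPdeck [-156.6  -16.4  157.8] Fdeck [ 1.2 -2.  -0.4] M [ 0.33  0.18 -0.95] w 87.0 zdeck [ 0.009 -0.005 -1.   ] ydeck [ 0.02  -1.     0.005]
```

```bash
python3 -m creep '[{"translation":[160,-10,5],"roll":0,"gripper":87},{"translation":[160,-10,5],"roll":0,"gripper":87},{"translation":[160,-10,5],"roll":0,"gripper":87},{"translation":[160,-10,5],"roll":0,"gripper":87},{"translation":[160,-10,5],"roll":0,"gripper":87}]' >/dev/null; python3 dk.py
python3 -m creep '[{"translation":[0,0,40],"roll":0,"gripper":87},{"translation":[0,0,70],"roll":0,"gripper":87},{"translation":[0,0,86],"roll":0,"gripper":87},{"translation":[0,0,92],"roll":0,"gripper":87},{"translation":[0,0,92],"roll":0,"gripper":87}]' >/dev/null; python3 dk.py
```

```text
t 30.98 TCPdeck [ -9.5  -6.  154.2] Fdeck [ 0.6 -0.2 -1.1] M [ 0.08  0.22 -0.03] w 86.8 zdeck [ 0.006 -0.004 -1.   ] ydeck [ 0.013 -1.     0.005]
t 31.4 TCPdeck [-8.9 -6.9 61.1] Fdeck [0.3 0.2 0.1] M [ 0.07  0.28 -0.  ] w 87.1 zdeck [ 0.007 -0.006 -1.   ] ydeck [ 0.012 -1.     0.006]
```

```bash
python3 -m creep '[{"translation":[6,-3.5,0],"roll":0,"gripper":87},{"translation":[9,-3.5,0],"roll":0,"gripper":80},{"translation":[9,-3.5,0],"roll":0,"gripper":70},{"translation":[9,-3.5,0],"roll":0,"gripper":60},{"translation":[9,-3.5,0],"roll":0,"gripper":60}]' 8 >/dev/null; python3 dk.py
python3 -m creep '[{"translation":[-1,0,0],"roll":0,"gripper":60},{"translation":[-2,0,0],"roll":0,"gripper":60},{"translation":[-3,0,0],"roll":0,"gripper":60}]' >/dev/null; python3 dk.py
python3 -m creep '[{"translation":[-1,0,0],"roll":0,"gripper":60},{"translation":[-2,0,0],"roll":0,"gripper":60},{"translation":[-3,0,0],"roll":0,"gripper":60}]' >/dev/null; python3 dk.py
```

```text
t 31.82 TCPdeck [ 2.4 -2.1 64.7] Fdeck [-0.9  3.   1.7] M [0.58 0.29 0.28] w 68.0 zdeck [ 0.015 -0.004 -1.   ] ydeck [ 0.012 -1.     0.004]
t 32.07 TCPdeck [ 1.5 -1.8 64.7] Fdeck [ 4.3 -0.1  6.9] M [-0.18 -0.43  0.03] w 64.4 zdeck [ 0.019 -0.002 -1.   ] ydeck [ 0.013 -1.     0.003]
t 32.32 TCPdeck [ 0.5 -1.7 64.8] Fdeck [ 6.3 -0.7  6.7] M [-0.36 -0.7  -0.03] w 64.8 zdeck [ 0.022 -0.002 -1.   ] ydeck [ 0.013 -1.     0.002]
```

```bash
python3 -m creep '[{"translation":[-1,0,0],"roll":0,"gripper":60},{"translation":[-2,0,0],"roll":0,"gripper":60},{"translation":[-3,0,0],"roll":0,"gripper":60}]' >/dev/null; python3 dk.py
cat > cupd.py <<'E'
from h import *
T=deckT(.5948,.0559,-.2696);C=[]
for n in ["scene","side","wrist"]:
    c=cam(n);im=viewer.camera(n);cv2.imwrite("pics/last_%s.png"%n,im)
    p=proj(c,CUP@T[:3,:3].T+T[:3,3]);m=(p.min(0)+p.max(0))/2
    L=[x["bbox"] for x in viewer.recognise(n,"cup_a") if np.hypot(x["bbox"][0]+x["bbox"][2]/2-m[0],x["bbox"][1]+x["bbox"][3]/2-m[1])<25]
    if L: C.append((c,L[0])); print(n,np.round(L[0],1),end=" ")
def f(x,C):
    e=[]
    for c,b in C:
        p=proj(c,(CUP+[x[0],x[1],0])@T[:3,:3].T+T[:3,3]);lo,hi=p.min(0),p.max(0);e+=list(np.r_[lo-b[:2],hi-(np.array(b[:2])+b[2:])])
    return np.array(e)
for S in [C]+[[c] for c in C]:
    r=least_squares(lambda x:f(x,S),[0,0],loss="soft_l1");print((r.x*1e3).round(1),f(r.x,S).round(1))
E
python3 cupd.py
```

```text
t 32.57 TCPdeck [-1.2 -1.5 65. ] Fdeck [ 6.6 -0.6  8.3] M [-0.46 -1.    0.03] w 64.5 zdeck [ 0.025 -0.001 -1.   ] ydeck [ 0.013 -1.     0.001]
scene [253.  158.4  36.7  45. ] side [227.4 162.9  36.7  32.1] [-1.4 -8.6] [-2.2 -1.1  3.4  0.9  1.8 -0.5 -1.4  3.7]
[-4.2 -9.9] [-1.5 -1.4  3.9  0.5]
[-5.5  4.8] [ 1.7 -2.  -1.9  1.8]
```

```bash
python3 -m creep '[{"translation":[3,0,0],"roll":0,"gripper":66},{"translation":[3,0,0],"roll":0,"gripper":75},{"translation":[3,0,0],"roll":0,"gripper":87},{"translation":[3,0,0],"roll":0,"gripper":87},{"translation":[4,0,-4],"roll":0,"gripper":87}]' >/dev/null; python3 dk.py
python3 -m creep '[{"translation":[0,0,-30],"roll":0,"gripper":87},{"translation":[0,0,-65],"roll":0,"gripper":87},{"translation":[0,0,-100],"roll":0,"gripper":87},{"translation":[0,0,-100],"roll":0,"gripper":87}]' >/dev/null; python3 dk.py; python3 cupd.py
```

```text
t 33.28 TCPdeck [-5.5 -3.3 67. ] Fdeck [-0.   0.  -0.7] M [ 0.14  0.28 -0.01] w 82.8 zdeck [ 0.008 -0.006 -1.   ] ydeck [ 0.013 -1.     0.006]
t 33.62 TCPdeck [ -3.2  -1.5 172.3] Fdeck [ 0.  -0.2 -0.1] M [0.11 0.27 0.03] w 86.7 zdeck [ 0.019 -0.002 -1.   ] ydeck [ 0.013 -1.     0.003]
scene [255.2 162.9  38.9  42.8] side [227.3 162.5  35.8  33.2] wrist [217.8 151.4  79.   88.1] [-3.4  0.3] [-1.2 -3.2  2.6  1.4  2.1 -1.2 -0.4  1.6 -1.3  0.5  1.8 -0.2]
[-4.8 -1.8] [-1.2 -3.7  2.4  0.7]
[-6.9  4.5] [ 1.3 -1.4 -1.4  1.3]
[-3.3  0.5] [-1.6  0.4  1.6 -0.3]
```

```bash
python3 -m creep '[{"translation":[-80,5,0],"roll":0,"gripper":87},{"translation":[-80,5,0],"roll":0,"gripper":87},{"translation":[-120,50,10],"roll":0,"gripper":87},{"translation":[-120,50,10],"roll":0,"gripper":87},{"translation":[-120,50,10],"roll":0,"gripper":87}]' >/dev/null
python3 -c "from h import *;st()"
python3 -m creep '[{"translation":[-35,0,15],"roll":0,"gripper":87},{"translation":[-70,0,30],"roll":0,"gripper":87},{"translation":[-105,0,45],"roll":0,"gripper":87},{"translation":[-140,0,60],"roll":0,"gripper":87},{"translation":[-175,0,75],"roll":0,"gripper":87}]' >/dev/null
python3 -c "from h import *;st()"
```

```text
t 34.33 pos [0.4022 0.051  0.1857] z [ 0.405 -0.12  -0.907] y [-0.259 -0.966  0.013] yhead -105.01 tilt 24.97 zhead -16.6 q [-0.091  0.287  2.296 -0.573  0.154  2.288] F [-0.1  0.5  0.5] w 86.8 gf 0.0
t 34.75 pos [0.3536 0.0675 0.1693] z [ 0.38  -0.106 -0.919] y [-0.256 -0.967  0.005] yhead -104.85 tilt 23.23 zhead -15.5 q [-0.055  0.302  2.399 -1.097  0.095  2.852] F [ 0.4 -0.7 -0.9] w 87.0 gf 0.0
```

```bash
for i in 1 2 3; do python3 -m creep '[{"translation":[-25,8,30],"roll":0,"gripper":87},{"translation":[-50,16,60],"roll":0,"gripper":87},{"translation":[-75,24,90],"roll":0,"gripper":87},{"translation":[-100,32,120],"roll":0,"gripper":87},{"translation":[-125,40,150],"roll":0,"gripper":87}]' >/dev/null
python3 -c "from h import *;st()"; done
```

```text
t 35.17 pos [0.3511 0.05   0.1544] z [ 0.347 -0.093 -0.933] y [-0.252 -0.968  0.002] yhead -104.61 tilt 21.03 zhead -15.0 q [-0.14   0.344  2.415 -1.177  0.047  2.854] F [ 0.5  1.  -0.3] w 87.1 gf 0.0
t 35.58 pos [0.3482 0.0369 0.139 ] z [ 0.309 -0.08  -0.948] y [-0.25  -0.968  0.001] yhead -104.5 tilt 18.59 zhead -14.6 q [-0.203  0.39   2.422 -1.235  0.018  2.854] F [ 0.2 -0.5  0.7] w 86.9 gf 0.0
t 36.0 pos [0.347  0.0262 0.1233] z [ 0.27  -0.069 -0.96 ] y [-0.25  -0.968 -0.   ] yhead -104.47 tilt 16.21 zhead -14.4 q [-2.490e-01  4.390e-01  2.419e+00 -1.279e+00  1.000e-03  2.854e+00] F [0.5 0.6 0.4] w 86.8 gf 0.0
```

```bash
for i in 1 2 3; do python3 -m creep '[{"translation":[-28,2,28],"roll":0,"gripper":87},{"translation":[-56,4,56],"roll":0,"gripper":87},{"translation":[-84,6,84],"roll":0,"gripper":87},{"translation":[-112,8,112],"roll":0,"gripper":87},{"translation":[-140,10,140],"roll":0,"gripper":87}]' >/dev/null
python3 -c "from h import *;st()"; done
```

```text
t 36.42 pos [0.339  0.0407 0.11  ] z [ 0.232 -0.059 -0.971] y [-0.249 -0.968 -0.001] yhead -104.43 tilt 13.82 zhead -14.2 q [-0.202  0.48   2.417 -1.234  0.012  2.854] F [-0.1  1.2 -0. ] w 87.0 gf 0.0
t 36.83 pos [0.3303 0.0596 0.0963] z [ 0.192 -0.049 -0.98 ] y [-0.249 -0.969 -0.   ] yhead -104.42 tilt 11.44 zhead -14.4 q [-0.139  0.522  2.412 -1.172  0.024  2.854] F [-0.9  0.5 -0.1] w 87.4 gf 0.0
t 37.25 pos [0.3196 0.0846 0.0815] z [ 0.151 -0.041 -0.988] y [-0.249 -0.969  0.002] yhead -104.4 tilt 9.02 zhead -15.1 q [-0.053  0.568  2.402 -1.088  0.037  2.854] F [-0.1 -0.6  0.5] w 86.8 gf 0.0
```

```bash
python3 -m creep '[{"translation":[-28,8,28],"roll":0,"gripper":87},{"translation":[-56,16,56],"roll":0,"gripper":87},{"translation":[-84,24,84],"roll":0,"gripper":87},{"translation":[-112,32,112],"roll":0,"gripper":87},{"translation":[-140,40,140],"roll":0,"gripper":87}]' >/dev/null
python3 - <<'E'
from h import *;st()
a=shift([.36,.11,.17]);b=shift([.425,.20,.19]);print(a,b-a)
E
```

```text
t 37.67 pos [0.3048 0.0967 0.0706] z [ 0.111 -0.034 -0.993] y [-0.248 -0.969  0.005] yhead -104.39 tilt 6.64 zhead -17.1 q [-0.017  0.604  2.408 -1.051  0.037  2.854] F [ 0.3 -0.2 -0.5] w 86.9 gf 0.0
[ 61.4 -26.  -93.1] [  42.7 -103.3  -15.7]
```

```bash
python3 -m creep '[{"translation":[61,-26,-93],"roll":0,"gripper":87},{"translation":[61,-26,-93],"roll":0,"gripper":87},{"translation":[61,-26,-93],"roll":0,"gripper":87},{"translation":[104,-129,-109],"roll":0,"gripper":87},{"translation":[104,-129,-109],"roll":0,"gripper":87}]' >/dev/null
python3 -m creep '[{"translation":[15,-50,-8],"roll":0,"gripper":87},{"translation":[15,-50,-8],"roll":0,"gripper":87},{"translation":[15,-50,-8],"roll":0,"gripper":87}]' >/dev/null
python3 look.py 9
python3 - <<'E'
from h import *
print(shift([.459,.2025,.057]),[ (round(x["p"],2),np.round(x["bbox"]).tolist()) for x in viewer.recognise("wrist","cup_a")])
for n in ("scene","side"):
    viewer.camera(n);print(n,[(round(x["p"],2),np.round(x["bbox"]).tolist()) for x in viewer.recognise(n,"cup_a")])
E
```

```text
t 38.33 pos [0.3843 0.1569 0.1332] z [ 0.118 -0.045 -0.992] y [-0.249 -0.969  0.014] yhead -104.39 tilt 7.28 zhead -20.8 q [ 0.162  0.439  2.112 -0.137  0.484  2.101] F [ 0.9 -0.7 -0.9] w 87.3 gf 0.0
0.89 [117.6  97.4 105.2  99.4]
(array([0.4551, 0.2037]), array([ 0.2,  0.2, -0.2, -0.2]))
[ 55.7 -67.5  80.5] [(0.89, [118.0, 97.0, 105.0, 99.0])]
scene [(0.61, [254.0, 162.0, 43.0, 46.0]), (0.61, [343.0, 199.0, 34.0, 42.0])]
side [(0.93, [228.0, 163.0, 37.0, 32.0]), (0.89, [190.0, 175.0, 26.0, 32.0])]
```

Run:
```python
from h import *
a=shift([.455,.2035,.125]);print(a,shift([.455,.2035,.057])-a)
```

```text
[ 59.1 -67.3  12. ] [-8.  -1.2 67.5]
```

```bash
python3 -m creep '[{"translation":[59,-67,10],"roll":0,"gripper":87},{"translation":[59,-67,10],"roll":0,"gripper":87},{"translation":[59,-67,12],"roll":0,"gripper":87},{"translation":[56,-67,37],"roll":0,"gripper":87},{"translation":[53,-68,62],"roll":0,"gripper":87}]' >/dev/null
python3 - <<'E'
from h import *;st();print(shift([.455,.2035,.057]))
E
```

```text
t 39.1 pos [0.4581 0.2045 0.0755] z [ 0.115 -0.046 -0.992] y [-0.252 -0.967  0.015] yhead -104.62 tilt 7.13 zhead -21.7 q [ 0.238  0.628  1.934 -0.155  0.483  2.198] F [-0.3  0.1 -0.5] w 87.1 gf 0.0
[-5.   1.4 18. ]
```

```bash
python3 -m creep '[{"translation":[-5,1,12],"roll":0,"gripper":87},{"translation":[-5,1,18],"roll":0,"gripper":87},{"translation":[-5,1,18],"roll":0,"gripper":70},{"translation":[-5,1,18],"roll":0,"gripper":60},{"translation":[-5,1,18],"roll":0,"gripper":60}]' 25 >/dev/null
python3 -m creep '[{"translation":[0,0,0],"roll":0,"gripper":60},{"translation":[0,0,0],"roll":0,"gripper":60}]' >/dev/null
python3 - <<'E'
from h import *;st();o=telemetry.get_obs();np.save("pick2.npy",R.from_quat(o["tool_rot"]).as_matrix())
print(shift([.455,.2035,.07]),shift(o["position"]+[-.10,-.10,.2]))
E
```

```text
t 39.68 pos [0.4539 0.2037 0.058 ] z [ 0.113 -0.047 -0.992] y [-0.252 -0.968  0.017] yhead -104.59 tilt 7.05 zhead -22.3 q [ 0.239  0.662  1.95  -0.172  0.436  2.216] F [ 0.8 -0.9  1.5] w 66.3 gf 25.0
[  2.5   0.2 -11.8] [ -47.   125.3 -205.2]
```

```bash
python3 -m creep '[{"translation":[3,0,-20],"roll":0,"gripper":60},{"translation":[7,1,-60],"roll":0,"gripper":60},{"translation":[12,2,-100],"roll":0,"gripper":60},{"translation":[17,3,-140],"roll":0,"gripper":60},{"translation":[22,3,-180],"roll":0,"gripper":60}]' >/dev/null
python3 -m creep '[{"translation":[5,0,-40],"roll":0,"gripper":60},{"translation":[10,1,-80],"roll":0,"gripper":60},{"translation":[15,2,-120],"roll":0,"gripper":60},{"translation":[19,3,-160],"roll":0,"gripper":60},{"translation":[24,3,-190],"roll":0,"gripper":60}]' >/dev/null
python3 -c "from h import *;st();print(shift([.86,-.2,.42]))"
```

```text
t 40.52 pos [0.4539 0.204  0.4338] z [ 0.115 -0.045 -0.992] y [-0.252 -0.968  0.015] yhead -104.57 tilt 7.12 zhead -21.5 q [ 0.239  0.131  1.504 -0.072  1.405  2.072] F [ 0.9 -0.1 -2.6] w 66.6 gf 25.0
[488.7 288.5  78.9]
```

```bash
for i in 1 2 3; do python3 -m creep '[{"translation":[163,96,26],"roll":0,"gripper":60},{"translation":[163,96,26],"roll":0,"gripper":60},{"translation":[163,96,26],"roll":0,"gripper":60},{"translation":[163,96,26],"roll":0,"gripper":60},{"translation":[163,96,26],"roll":0,"gripper":60}]' >/dev/null; done
python3 -c "from h import *;st()"
for i in 1 2 3 4; do python3 -m creep '[{"translation":[40,0,0],"roll":0,"gripper":60},{"translation":[80,0,0],"roll":0,"gripper":60},{"translation":[120,0,0],"roll":0,"gripper":60},{"translation":[160,0,0],"roll":0,"gripper":60},{"translation":[200,0,0],"roll":0,"gripper":60}]' >/dev/null; python3 -c "from h import *;st()"; done
```

```text
t 41.77 pos [ 0.8618 -0.2036  0.4132] z [ 0.109 -0.048 -0.993] y [-0.255 -0.967  0.018] yhead -104.75 tilt 6.85 zhead -23.5 q [-0.356  0.84   0.371 -0.007  1.811  1.47 ] F [-1.2 -0.7 -2.7] w 66.2 gf 25.0
t 42.18 pos [ 0.9047 -0.2133  0.3923] z [ 0.144 -0.055 -0.988] y [-0.251 -0.968  0.017] yhead -104.56 tilt 8.89 zhead -20.8 q [-0.351  0.938  0.218 -0.002  1.83   1.472] F [-0.3 -0.5 -0.8] w 66.5 gf 25.0
t 42.6 pos [ 0.9241 -0.2211  0.3664] z [ 0.174 -0.062 -0.983] y [-0.252 -0.968  0.016] yhead -104.57 tilt 10.65 zhead -19.5 q [-0.353  0.969  0.218  0.002  1.769  1.472] F [-0.   0.1 -1.7] w 66.5 gf 25.0
t 43.02 pos [ 0.9404 -0.2278  0.346 ] z [ 0.204 -0.069 -0.977] y [-0.252 -0.968  0.016] yhead -104.58 tilt 12.4 zhead -18.6 q [-0.354  0.993  0.219  0.006  1.713  1.471] F [ 0.2  0.7 -1.8] w 66.6 gf 25.0
t 43.43 pos [ 0.9545 -0.2333  0.3327] z [ 0.235 -0.076 -0.969] y [-0.251 -0.968  0.015] yhead -104.57 tilt 14.27 zhead -18.0 q [-0.356  1.01   0.219  0.01   1.663  1.469] F [-0.2 -0.3 -1.3] w 66.4 gf 25.0
```

```bash
for i in 1 2 3 4 5 6 7 8 9; do python3 -m creep '[{"translation":[40,0,0],"roll":0,"gripper":60},{"translation":[80,0,0],"roll":0,"gripper":60},{"translation":[120,0,0],"roll":0,"gripper":60},{"translation":[160,0,0],"roll":0,"gripper":60},{"translation":[200,0,0],"roll":0,"gripper":60}]' >/dev/null; done
python3 - <<'E'
from h import *;st()
h=deckT(0,0,-.2696)[:3,:3];m=R.from_quat(telemetry.get_obs()["tool_rot"]).as_matrix();p=np.load("pick2.npy")
print("cup axis in deck", (h.T@m@p.T@[0,0,1]).round(3))
T=deckT(.5948,.0559,-.2696);W=lambda *q:T[:3,:3]@(np.array(q)/1e3)+T[:3,3]
a=shift([.50,-.2,.40]);b=shift(W(-110,0,190));c=shift(W(0,0,190));print(a,b-a,c-b)
E
```

```text
t 47.18 pos [ 1.0168 -0.2573  0.3966] z [ 0.5   -0.141 -0.854] y [-0.251 -0.968  0.013] yhead -104.52 tilt 31.3 zhead -15.7 q [-0.367  0.976  0.219  0.049  1.403  1.459] F [ 0.1  0.8 -2.3] w 66.7 gf 25.0
cup axis in deck [ 0.012 -0.011  1.   ]
[-438.5   74.2 -269.3] [-218.9 -276.7   66.7] [109.3   2.2  12.1]
```

Run:
```python
from h import *
T=deckT(.5948,.0559,-.2696);W=lambda *q:T[:3,:3]@(np.array(q)/1e3)+T[:3,3]
a=shift(W(-30,-230,230));b=shift(W(-15,0,180));print(W(-30,-230,230),W(-15,0,180),a,b-a)
```

```text
[ 0.41364234 -0.13266068  0.29577224] [0.50837305 0.07978215 0.25679613] [-578.2   29.3 -233. ] [  14.1 -229.9   50.8]
```

```bash
for i in 1 2 3; do python3 -m creep '[{"translation":[-193,10,-78],"roll":0,"gripper":60},{"translation":[-193,10,-78],"roll":0,"gripper":60},{"translation":[-193,10,-78],"roll":0,"gripper":60},{"translation":[-193,10,-78],"roll":0,"gripper":60},{"translation":[-193,10,-78],"roll":0,"gripper":60}]' |grep -E "pos|ft_f"; done
python3 -m creep '[{"translation":[12,-180,40],"roll":0,"gripper":60},{"translation":[12,-180,40],"roll":0,"gripper":60},{"translation":[12,-180,40],"roll":0,"gripper":60},{"translation":[12,-180,40],"roll":0,"gripper":60},{"translation":[12,-180,40],"roll":0,"gripper":60}]'|grep -E "pos|ft_f"
python3 dk.py
python3 - <<'E'
from h import *
T=deckT(.5948,.0559,-.2696);W=lambda *q:T[:3,:3]@(np.array(q)/1e3)+T[:3,3]
print(shift(W(-5,0,170)))
E
```

```text
position: [0.8353, -0.2198, 0.3666]
ft_force: [1.4, -0.4, -1.6]
position: [0.6342, -0.1786, 0.3338]
ft_force: [-0.0, -0.2, -2.5]
position: [0.4334, -0.1372, 0.3003]
ft_force: [0.4, -1.3, -1.2]
position: [0.4975, -0.0015, 0.2755]
ft_force: [0.0, -1.0, -1.8]
t 48.85 TCPdeck [  3.  -81.2 192.2] Fdeck [-0.5 -0.9 -1.8] M [ 0.13  0.55 -0.07] w 66.3 zdeck [ 0.11  -0.004 -0.994] ydeck [ 0.018 -1.     0.006]
[ -8.8 -81.5  20.9]
```

```bash
python3 -m creep '[{"translation":[-5,-40,10],"roll":0,"gripper":60},{"translation":[-9,-80,20],"roll":0,"gripper":60},{"translation":[-9,-80,20],"roll":0,"gripper":60},{"translation":[-9,-80,20],"roll":0,"gripper":60}]' >/dev/null; python3 dk.py
cat > rim.py <<'E'
from h import *
import sys
im=viewer.camera("wrist");cv2.imwrite("pics/wr%s.png"%sys.argv[1],im)
a=cv2.cvtColor(cv2.imread("pics/wrist2.png"),6);b=cv2.cvtColor(im,6)
for (r,name) in [((188,235,50,45),"rimL"),((290,235,45,45),"rimR"),((230,217,60,22),"far"),((225,322,70,20),"near")]:
    x,y,w,h=r;t=cv2.resize(a[y:y+h,x:x+w],None,fx=4,fy=4,interpolation=2);s=cv2.resize(b[y-22:min(384,y+h+22),x-14:x+w+14],None,fx=4,fy=4,interpolation=2)
    m=cv2.matchTemplate(s,t,cv2.TM_CCOEFF_NORMED);_,v,_,l=cv2.minMaxLoc(m);print(name,round(v,2),(l[0]/4-14,l[1]/4-22))
for im in (a,b):
    col=im[205:350,261].astype(int);g=np.gradient(cv2.GaussianBlur(col.astype(np.float32),(1,3),0).ravel());i=np.argsort(-abs(g))[:14];print(sorted([(int(k+205),int(g[k])) for k in i]))
E
python3 rim.py 1; python3 cupd.py
```

```text
t 49.18 TCPdeck [ -5.9   1.6 170.1] Fdeck [-0.4  0.7 -1.4] M [0.21 0.58 0.01] w 66.5 zdeck [ 0.109  0.001 -0.994] ydeck [ 0.024 -1.     0.002]
rimL 0.85 (-1.25, -11.25)
rimR 0.85 (0.75, -14.0)
far 0.66 (-1.0, -15.75)
near 0.83 (-0.25, -10.0)
[(223, 21), (224, 26), (225, 13), (242, -17), (243, -25), (244, -16), (254, 22), (255, 25), (263, -16), (264, -25), (265, -16), (278, -17), (279, -24), (280, -12)]
[(207, 19), (208, 27), (212, -19), (213, -22), (223, 17), (224, 23), (256, -17), (257, -24), (258, -15), (278, -21), (279, -31), (280, -22), (330, 15), (334, -17)]
scene [257.1 160.8  37.6  46.9] side [227.1 162.   38.6  33.8] wrist [218.  162.7  73.5  41.9] [0.3 2.5] [-3.9 -0.5  1.4  0.1  3.8 -1.5 -1.6  0.7 -4.1 -1.5  2.9 40.3]
[-5.   2.7] [-1.8 -0.4  3.3  0.1]
[-2.6  1.8] [ 2.7 -1.  -2.7  1.1]
[7.6 2.1] [-3.7 -9.4  3.8 32. ]
```

```bash
python3 -m creep '[{"translation":[0,2,8],"roll":0,"gripper":60},{"translation":[-1,3.5,20],"roll":0,"gripper":60},{"translation":[-1.6,3.5,30],"roll":0,"gripper":60},{"translation":[-1.6,3.5,30],"roll":0,"gripper":60},{"translation":[-1.6,3.5,30],"roll":0,"gripper":60}]' >/dev/null; python3 dk.py
```

```text
t 49.95 TCPdeck [ -5.   -6.8 139.5] Fdeck [-1.5 -0.6 -1.6] M [0.25 0.47 0.  ] w 66.4 zdeck [ 0.106 -0.005 -0.994] ydeck [ 0.019 -1.     0.007]
```

```bash
python3 -m creep '[{"translation":[0.8,-4.8,0],"roll":0,"gripper":60},{"translation":[0.8,-4.8,0],"roll":0,"gripper":60},{"translation":[0.6,-4.8,3],"roll":0,"gripper":60},{"translation":[0.2,-4.8,6],"roll":0,"gripper":60},{"translation":[0.2,-4.8,6],"roll":0,"gripper":60}]' >/dev/null; python3 dk.py
```

```text
t 50.37 TCPdeck [ -4.3  -1.1 133.9] Fdeck [-1.1  1.4 -2.4] M [ 0.2   0.56 -0.02] w 66.6 zdeck [ 0.107 -0.004 -0.994] ydeck [ 0.02  -1.     0.006]
```

```bash
for i in 1 2 3 4; do python3 -m creep '[{"translation":[-0.2,0.1,1.5],"roll":0,"gripper":60},{"translation":[-0.3,0.1,3],"roll":0,"gripper":60},{"translation":[-0.3,0.1,3],"roll":0,"gripper":60}]' >/dev/null; python3 dk.py|cut -c1-95; done
```

```text
t 50.62 TCPdeck [ -4.2  -1.4 130.9] Fdeck [-0.7 -0.1 -1.8] M [0.14 0.58 0.03] w 66.8 zdeck [ 0.
t 50.87 TCPdeck [ -4.1  -1.5 127.9] Fdeck [-1.4 -0.6 -2.1] M [ 0.21  0.56 -0.04] w 66.3 zdeck [
t 51.12 TCPdeck [ -4.1  -1.6 124.9] Fdeck [-1.1 -0.4 -1.6] M [0.17 0.6  0.01] w 66.4 zdeck [ 0.
t 51.37 TCPdeck [ -4.   -1.7 121.9] Fdeck [-0.8  0.1 -1.2] M [0.17 0.56 0.01] w 66.7 zdeck [ 0.
```

```bash
for i in 1 2 3 4 5; do python3 -m creep '[{"translation":[-0.2,0,1.5],"roll":0,"gripper":60},{"translation":[-0.35,0,3],"roll":0,"gripper":60},{"translation":[-0.35,0,3.4],"roll":0,"gripper":60}]' >/dev/null; python3 dk.py|cut -c1-95; done
```

```text
t 51.62 TCPdeck [ -4.   -1.7 118.5] Fdeck [-1.  -0.4 -1.5] M [0.18 0.53 0.01] w 66.4 zdeck [ 0.
t 51.87 TCPdeck [ -4.   -1.7 115.1] Fdeck [-1.8  0.5 -1.3] M [ 0.2   0.53 -0.05] w 66.1 zdeck [
t 52.12 TCPdeck [ -4.   -1.7 111.7] Fdeck [-0.5 -0.3 -1.6] M [0.16 0.57 0.03] w 66.5 zdeck [ 0.
t 52.37 TCPdeck [ -4.   -1.8 108.2] Fdeck [-1.2  0.5 -2. ] M [0.2 0.5 0. ] w 66.7 zdeck [ 0.107
t 52.62 TCPdeck [ -4.   -1.8 104.8] Fdeck [-1.2 -0.7 -1.8] M [0.11 0.53 0.  ] w 66.4 zdeck [ 0.
```

Entering without any contact. Now I'll seat it gently.

```bash
for i in 1 2 3 4 5 6; do python3 -m creep '[{"translation":[-0.1,0,0.9],"roll":0,"gripper":60},{"translation":[-0.1,0,0.9],"roll":0,"gripper":60}]' >/dev/null; python3 dk.py|cut -c1-95; done
```

```text
t 52.78 TCPdeck [ -3.9  -1.8 104. ] Fdeck [-1.6  1.  -1.5] M [0.21 0.57 0.04] w 66.3 zdeck [ 0.
t 52.95 TCPdeck [ -3.9  -1.7 103.2] Fdeck [-0.4  1.1 -1.7] M [ 0.25  0.52 -0.03] w 66.6 zdeck [
t 53.12 TCPdeck [ -3.8  -1.7 102.3] Fdeck [-1.1 -0.4 -1.9] M [ 0.22  0.51 -0.03] w 66.3 zdeck [
t 53.28 TCPdeck [ -3.6  -1.7 101.6] Fdeck [-0.4  0.1  2.8] M [0.16 0.57 0.  ] w 66.4 zdeck [ 0.
t 53.45 TCPdeck [ -3.3  -1.7 101. ] Fdeck [-1.1 -0.   5.9] M [-0.02  0.49 -0.06] w 66.6 zdeck [
t 53.62 TCPdeck [ -3.   -1.7 100.7] Fdeck [-0.3 -1.3  9.3] M [-0.19  0.44 -0.2 ] w 66.4 zdeck [
```

```bash
python3 -m creep '[{"translation":[0.1,0,-0.7],"roll":0,"gripper":60},{"translation":[0.1,0,-0.7],"roll":0,"gripper":60}]' >/dev/null; python3 dk.py
python3 -m creep '[{"translation":[0,0,0],"roll":0,"gripper":68},{"translation":[0,0,0],"roll":0,"gripper":72},{"translation":[0,0,0],"roll":0,"gripper":80},{"translation":[0,0,0],"roll":0,"gripper":87},{"translation":[0,0,0],"roll":0,"gripper":87}]' >/dev/null; python3 dk.py
python3 -m creep '[{"translation":[0,0,-3],"roll":0,"gripper":87},{"translation":[0,0,-15],"roll":0,"gripper":87},{"translation":[0,0,-40],"roll":0,"gripper":87},{"translation":[0,0,-80],"roll":0,"gripper":87},{"translation":[0,0,-110],"roll":0,"gripper":87}]' >/dev/null; python3 dk.py
cat > fin.py <<'E'
from h import *
T=deckT(.5948,.0559,-.2696);M=np.vstack([CUP,CUP+[0,0,.043]]);C=[]
for n in ["scene","side","wrist"]:
    c=cam(n);cv2.imwrite(f"pics/fin_{n}.png",viewer.camera(n))
    print(n,[(round(x["p"],2),np.round(x["bbox"]).tolist()) for x in viewer.recognise(n,"cup_a")][:3])
    for nm,m in (("stack",M),("low",CUP),("up",CUP+[0,0,.043])):
        p=proj(c,(m+[-.0034,.0004,0])@T[:3,:3].T+T[:3,3]);print("  pred",nm,np.r_[p.min(0),p.max(0)-p.min(0)].round())
E
python3 fin.py
```

```text
t 53.78 TCPdeck [ -3.3  -1.7 100.8] Fdeck [ 0.5 -0.7  4.7] M [-0.1   0.41 -0.11] w 66.6 zdeck [ 0.109 -0.003 -0.994] ydeck [ 0.02  -1.     0.005]
t 54.2 TCPdeck [ -4.   -1.8 100. ] Fdeck [-0.3 -0.7 -0.3] M [ 0.16  0.35 -0.  ] w 83.1 zdeck [ 0.107 -0.004 -0.994] ydeck [ 0.02  -1.     0.006]
t 54.62 TCPdeck [-16.5  -1.3 211. ] Fdeck [ 0.5 -0.9 -0.3] M [ 0.11  0.26 -0.01] w 86.5 zdeck [ 0.105 -0.003 -0.994] ydeck [ 0.02  -1.     0.005]
scene [(0.67, [252.0, 169.0, 42.0, 38.0]), (0.57, [262.0, 140.0, 40.0, 39.0])]
  pred stack [254. 140.  52.  67.]
  pred low [254. 160.  43.  47.]
  pred up [262. 140.  44.  48.]
side [(0.61, [232.0, 167.0, 32.0, 27.0])]
  pred stack [221. 146.  41.  51.]
  pred low [229. 161.  33.  36.]
  pred up [221. 146.  34.  37.]
wrist [(0.65, [219.0, 154.0, 82.0, 80.0]), (0.43, [238.0, 150.0, 16.0, 9.0])]
  pred stack [219. 152.  82.  88.]
  pred low [224. 152.  70.  72.]
  pred up [219. 156.  82.  84.]
```

```bash
python3 -m creep '[{"translation":[0,0,0],"roll":0,"gripper":87},{"translation":[0,0,0],"roll":0,"gripper":87},{"translation":[0,0,0],"roll":0,"gripper":87},{"translation":[0,0,0],"roll":0,"gripper":87},{"translation":[0,0,0],"roll":0,"gripper":87}]' >/dev/null
python3 - <<'E'
from h import *
for n in ("scene","side"):
    a=cv2.imread(f"pics/fin_{n}.png").astype(int);b=viewer.camera(n);r=(slice(135,215),slice(215,310))
    print(n,"stack change",np.abs(a-b)[r].sum(2).__gt__(60).sum(),{t:np.round(viewer.recognise(n,t)[0]["bbox"]).tolist() if viewer.recognise(n,t) else None for t in ("jar","tin","figure","file")})
from rig import hand_in;print(hand_in())
E
```

```text
scene stack change 1 {'jar': [197.0, 114.0, 23.0, 34.0], 'tin': [332.0, 274.0, 39.0, 52.0], 'figure': [201.0, 254.0, 24.0, 27.0], 'file': [303.0, 158.0, 8.0, 10.0]}
side stack change 15 {'jar': [163.0, 286.0, 36.0, 56.0], 'tin': [258.0, 162.0, 14.0, 22.0], 'figure': [305.0, 201.0, 13.0, 22.0], 'file': [142.0, 237.0, 84.0, 13.0]}
the job is handed in; nothing more can be done
None
```

The job is handed in at about 55 s: both cups are nested on the sloped deck and released, with the hand clear. I first set the lower cup about 4 mm off centre and had to re-grip it. It now measures centred against both pins, though pin contact is inferred to about 1 mm, not seen, and the jar, tin, figure and file look unmoved.

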